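Line up parcels by height for locker loading

ROBOT

A 7-joint arm with a two-finger parallel gripper is mounted at the origin on the work surface. World frame = base frame: x ahead of the robot, y to its left, z up, the work surface at z = 0. Lengths are in m, angles in rad, forces in N, time in s.
With the tool pointing down it reaches from about 0.425 to 0.875 m from the base axis. Payload 4.7 kg.
Tool frame: the origin (TCP) lies between the finger pads; the fingertips stand 22 mm ahead of it and the grasp point (between the pads) lies 3 mm ahead of it; z points along the fingers, y is the line along which they close (so a half turn about z gives the same grasp; the last joint's range is limited). The gripper opens to 87 mm and grips with 3 to 60 N. Pads are 19 mm wide; open, the fingers measure 117 mm over their backs; the gripper's body (75 mm by 190 mm) begins 51 mm behind the grasp point.
Start: joints at [-1.313, 0.321, -0.07, 1.45, 0.023, 1.371, -0.057], TCP at [0.157, 0.631, 0.218] pointing down, gripper open.
Joint ranges: [-2.86, 2.86], [-0.3, 2.09], [-1.38, 1.24], [0.06, 2.45], [-1.56, 4.7], [0.09, 2.05], [-2.69, 2.69]. Speed limits (rad/s): [2.57, 2.57, 3.14, 3.14, 3.14, 3.14, 3.14].

INTERFACE

Orientations are given as a rotation vector (axis times angle).
In Python, from bench import ctrl gives the robot as it stands. The module is installed in compiled form; this text tells all that it offers.
- The arm moves only by the tool send_rows, never from a script. Its argument "motion" is a list of rows, each an object with "claw": the opening, from -1 (shut) to 1 (fully open); "slide": the shift along the tool's x, y, z in mm, a list of three; "delta_rot": the turn, a rotation vector about the tool's x, y, z in rad, a list of three. In form: [{"claw": claw, "slide": [x, y, z], "delta_rot": [ax, ay, az]}, ...]. A call has 1 to 5 rows; each row is the pose to reach, as a shift and turn from the pose commanded when the call began, along the tool's axes at that moment; what a row does not reach only later rows make up. A row lasts 1/10 s, in which the tool goes at most 50 mm and 8.59 degrees, less where a joint would pass 70% of its speed; a pose out of reach is approached as far as the arm can. A call with a gripper value outside its range is refused whole. The fingers move at their own pace and stop on an object; "grip_force" is the grip in N (left out, the last holds). Time passes only in rows, so rows that repeat a pose let the fingers close. It gives the time, the measured TCP pose, the force, the opening and the grip force at its end, in the units of the state.
- ctrl.get_state(): the state, without advancing time (a new reading comes with each control period).
- ctrl.get_image(name): name is "scene" or "top"; returns a dict with "color" (420x560x3 uint8, blue, green, red), "fx", "fy", "cx", "cy" (pixels), "k1" (the pictures are not rectified: a ray, as slopes to the right and down, at radius r is drawn at 1 + k1 r^2 times it, then the intrinsics apply), "pose" (4x4, takes a point from camera to world coordinates). Camera axes: x right, y down, z forward; pixel columns grow to the right and rows downward; lengths in m; the calibration is good to about 2 mm. A picture is of the moment at which its call begins. There is no depth.
- ctrl.close_job(): hands the job in; it is judged then, once.
The state is a dict: "time": time; "joint_positions": joint angles; "qd": joint speeds; "joint_torque": joint torques, N m; "position": TCP position; "tool_rot": TCP orientation; "ft_force": force on the tool from outside, world axes, zero at the start; "torque": the same for the moment, N m; "grip_width": opening from 0.0 (shut) to 1.0 (fully open); "grip_force": force on a finger pad.
Only numpy, scipy, OpenCV 4.12 (cv2) and the standard library are available. Lean on these libraries where they do the work, as an engineer would, in place of code of your own. Each camera call takes 0.05 s, during which the arm holds its last target. There are 200 camera calls.

TASK

Line up the three loose cartons and the bottom packet of the chute on the four black marks of the ledge in order of height: the tallest on the mark next to the high end stop, then the next lower, down to the flat packet next to the low end stop. Draw the packet out level through the chute's mouth, so that the two above it just drop down and stay in the chute; never tip a carton over. At the end each parcel rests flat and the right way up, centred on its mark and square to it.

Things in the scene. Friction and masses are not known exactly. Their poses are not given: they have to be found in the camera images.
- tall_carton: Loose plain brown cardboard carton, 55 mm along its x, 55 mm along its y and 125 mm high; the tallest of the three, standing upright on the table. Weighs 0.15 to 0.4 kg, does not crush. Origin: centre of its underside; z up.
- middle_carton: Loose plain brown cardboard carton, 58 mm along its x, 74 mm along its y and 88 mm high; the middle one in height of the three, standing upright on the table. Weighs 0.15 to 0.4 kg, does not crush. Origin: centre of its underside; z up.
- low_carton: Loose plain brown cardboard carton, 60 mm along its x, 74 mm along its y and 52 mm high; the lowest of the three, standing upright on the table. Weighs 0.15 to 0.4 kg, does not crush. Origin: centre of its underside; z up.
- bottom_packet: Lowest of three alike flat cardboard packets, 130 (x) x 60 (y) x 20 mm, 0.12 kg, in a fixed steel gravity chute. Origin: centre of its underside, 14 mm above the table; z up, x into the chute. Its -x end sticks 50 mm out of the mouth, free at both sides and below, to grip across its 60 mm. Pulled level along its own -x (a few N) it slides out and is free after 80 mm.
- top_packet: Uppermost of the three packets, same size, white label on top; another lies hidden under it. Both stay in the chute: an open-topped box 140 x 76 x 85 mm whose front wall (lower edge 40 mm above the table) holds them back while the bottom one slides out below it; they then drop 20 mm to the floor. Origin: centre of its underside, 54 mm above the table at the start.
- mark_a: One of four alike black rubber marks, 134 x 76 mm, in a straight row, 100 mm between centres, on a fixed aluminium ledge 12 mm high, 150 mm deep. Origin: centre of its underside; a parcel on it rests 2 mm above that (14 mm above the table). x: its 134 mm length, across the row, away from the robot; y: along the row, to the robot's left. The row's outermost mark at the robot's left (+y) end.
- mark_b: One of four alike black rubber marks, 134 x 76 mm, in a straight row, 100 mm between centres, on a fixed aluminium ledge 12 mm high, 150 mm deep. Origin: centre of its underside; a parcel on it rests 2 mm above that (14 mm above the table). x: its 134 mm length, across the row, away from the robot; y: along the row, to the robot's left. Second from the left end.
- mark_c: One of four alike black rubber marks, 134 x 76 mm, in a straight row, 100 mm between centres, on a fixed aluminium ledge 12 mm high, 150 mm deep. Origin: centre of its underside; a parcel on it rests 2 mm above that (14 mm above the table). x: its 134 mm length, across the row, away from the robot; y: along the row, to the robot's left. Third from the left end.
- mark_d: One of four alike black rubber marks, 134 x 76 mm, in a straight row, 100 mm between centres, on a fixed aluminium ledge 12 mm high, 150 mm deep. Origin: centre of its underside; a parcel on it rests 2 mm above that (14 mm above the table). x: its 134 mm length, across the row, away from the robot; y: along the row, to the robot's left. The outermost mark at the robot's right (-y) end.
- high_stop: High end stop: fixed upright dark steel plate, 100 mm across the ledge, 6 mm thick along the row, 130 mm high. Origin: centre of its underside, on the row's line, 90 mm beyond the outermost mark's centre. At the row's other end, likewise, is the low end stop, a dark steel bar 22 mm high. Which end has which changes from start to start.
There are look-alikes about, which are no part of the job. Leave any green or yellow look-alike of the bottom_packet alone.

How it is judged:
At the end, for the whole second after the job is handed in: From the high stop: tall, middle, low carton, flat packet, each resting on its mark (within 8 mm in height), centred within 13 mm, square within 0.3 rad, upright within 0.1 rad, at rest; top packet still in the chute, under 32 mm from its start (it drops 20 mm) and level within 0.2 rad (((horizontal distance between high_stop and mark_a below 0.2 m and horizontal distance between tall_carton and mark_a below 0.013 m and z of tall_carton in the frame of mark_a below 0.008 m and (angle between the x axis of tall_carton and the x axis of mark_a, either way round below 0.3 rad or angle between the x axis of tall_carton and the y axis of mark_a, either way round below 0.3 rad) and horizontal distance between middle_carton and mark_b below 0.013 m and z of middle_carton in the frame of mark_b below 0.008 m and (angle between the x axis of middle_carton and the x axis of mark_b, either way round below 0.3 rad or angle between the x axis of middle_carton and the y axis of mark_b, either way round below 0.3 rad) and horizontal distance between low_carton and mark_c below 0.013 m and z of low_carton in the frame of mark_c below 0.008 m and (angle between the x axis of low_carton and the x axis of mark_c, either way round below 0.3 rad or angle between the x axis of low_carton and the y axis of mark_c, either way round below 0.3 rad) and horizontal distance between bottom_packet and mark_d below 0.013 m and z of bottom_packet in the frame of mark_d below 0.008 m and (angle between the x axis of bottom_packet and the x axis of mark_d, either way round below 0.3 rad or angle between the x axis of bottom_packet and the y axis of mark_d, either way round below 0.3 rad)) or (horizontal distance between high_stop and mark_d below 0.2 m and horizontal distance between tall_carton and mark_d below 0.013 m and z of tall_carton in the frame of mark_d below 0.008 m and (angle between the x axis of tall_carton and the x axis of mark_d, either way round below 0.3 rad or angle between the x axis of tall_carton and the y axis of mark_d, either way round below 0.3 rad) and horizontal distance between middle_carton and mark_c below 0.013 m and z of middle_carton in the frame of mark_c below 0.008 m and (angle between the x axis of middle_carton and the x axis of mark_c, either way round below 0.3 rad or angle between the x axis of middle_carton and the y axis of mark_c, either way round below 0.3 rad) and horizontal distance between low_carton and mark_b below 0.013 m and z of low_carton in the frame of mark_b below 0.008 m and (angle between the x axis of low_carton and the x axis of mark_b, either way round below 0.3 rad or angle between the x axis of low_carton and the y axis of mark_b, either way round below 0.3 rad) and horizontal distance between bottom_packet and mark_a below 0.013 m and z of bottom_packet in the frame of mark_a below 0.008 m and (angle between the x axis of bottom_packet and the x axis of mark_a, either way round below 0.3 rad or angle between the x axis of bottom_packet and the y axis of mark_a, either way round below 0.3 rad))) and angle between each of tall_carton, middle_carton, low_carton, bottom_packet's own z axis and vertical below 0.1 rad and linear speed of each of tall_carton, middle_carton, low_carton, bottom_packet, top_packet below 0.02 m/s and distance of top_packet from where it was at the start of the episode below 0.032 m and angle between top_packet's own z axis and vertical below 0.2 rad); the robot touches nothing.
It fails at once if a carton is tipped over (more than 0.7 rad) (angle between any of tall_carton, middle_carton, low_carton's own z axis and vertical above 0.7 rad).
It fails at once if the packets above are pulled or lifted out of the chute (top packet more than 50 mm from its start) (distance of top_packet from where it was at the start of the episode above 0.05 m).
It also fails if it takes over 99 s, if anything falls off the work surface, if the arm or the gripper's body presses on something with over 40 N, if the wrist force passes 120 N, or if a joint passes its speed limit or range.

## Working session

There is one attempt and no reset: what is moved stays moved. The work goes in short steps, Python scripts to look and compute and a tool call to move; the robot and the scene stay as the last step left them, time stands still between calls to the robot, and variables do not carry over. Pictures are saved under pics/ and viewed, at most 14 in all, crops included, and the job is handed in when it is done.

Besides the shell and the picture viewer there is one more tool, called by a JSON object that holds its "fn" and its "kwargs", one argument or row to a line. send_rows: Moves the arm, as the interface text tells. Its arguments: {"type":"object","properties":{"motion":{"type":"array","items":{"type":"object","properties":{"claw":{"type":"number"},"slide":{"type":"array","items":{"type":"number"}},"delta_rot":{"type":"array","items":{"type":"number"}}}}},"grip_force":{"type":"number"}},"required":["motion"]}

```bash
mkdir -p pics; cat > h.py <<'E'
import numpy as np, cv2
from bench import ctrl
from scipy.spatial.transform import Rotation as R
np.set_printoptions(precision=4,suppress=True)
def grab(n,f):
    d=ctrl.get_image(n); cv2.imwrite(f'pics/{f}.png',d['color'])
    np.savez(f'pics/{f}.npz',**{k:d[k] for k in d}); return d
def load(f): return np.load(f'pics/{f}.npz')
def ray(d,u,v):
    x=(u-d['cx'])/d['fx']; y=(v-d['cy'])/d['fy']; p=np.array([x,y])
    q=p.copy()
    for _ in range(20): q=p/(1+d['k1']*(q@q))
    P=d['pose']; r=P[:3,:3]@np.array([q[0],q[1],1]); return P[:3,3],r/np.linalg.norm(r)
def onz(d,u,v,z):
    o,r=ray(d,u,v); return o+r*(z-o[2])/r[2]
def tri(a,pa,b,pb):
    o1,r1=ray(a,*pa); o2,r2=ray(b,*pb)
    s=np.linalg.lstsq(np.stack([r1,-r2],1),o2-o1,rcond=None)[0]
    A=o1+s[0]*r1;B=o2+s[1]*r2; return (A+B)/2,np.linalg.norm(A-B)
def proj(d,X):
    P=np.linalg.inv(d['pose']); c=P[:3,:3]@np.asarray(X)+P[:3,3]; q=c[:2]/c[2]; q=q*(1+d['k1']*(q@q))
    return np.array([q[0]*d['fx']+d['cx'],q[1]*d['fy']+d['cy']])
def st():
    s=ctrl.get_state(); print(s['time'],s['position'],s['tool_rot'],R.from_rotvec(s['tool_rot']).as_matrix(),s['grip_width'],s['ft_force'],s['grip_force'],sep='\n')
E
python3 -c "
from h import *
st()
for n in ('scene','top'):
    d=grab(n,n+'0'); print(n,d['fx'],d['cx'],d['cy'],d['k1'],d['pose'])
"
```

```text
0.0
[0.1568 0.6302 0.2167]
[-0.382  -3.1182  0.0029]
[[-0.9704  0.2414 -0.0004]
 [ 0.2414  0.9704 -0.0018]
 [-0.0001 -0.0019 -1.    ]]
0.996144166600004
[ 0.4401 -0.9242 -0.3809]
0.0
scene 414.4814580829501 279.0804630508539 212.0750987108274 -0.1279666410730643 [[-0.567   0.4774 -0.6712  1.4464]
 [ 0.8237  0.3325 -0.4593  0.8454]
 [ 0.0039 -0.8133 -0.5818  0.945 ]
 [ 0.      0.      0.      1.    ]]
top 407.8553294688375 274.92132436171283 205.665847233986 0.008637661098882273 [[ 0.0133 -0.9851  0.1713  0.2739]
 [-0.9996 -0.0088  0.0269  0.1541]
 [-0.025  -0.1715 -0.9849  1.2875]
 [ 0.      0.      0.      1.    ]]
```

View pics/scene0.png

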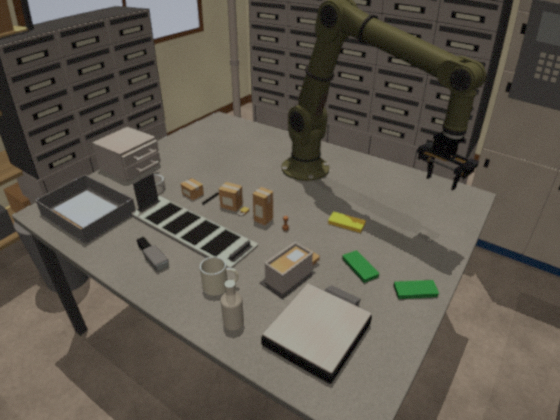

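View pics/top0.png

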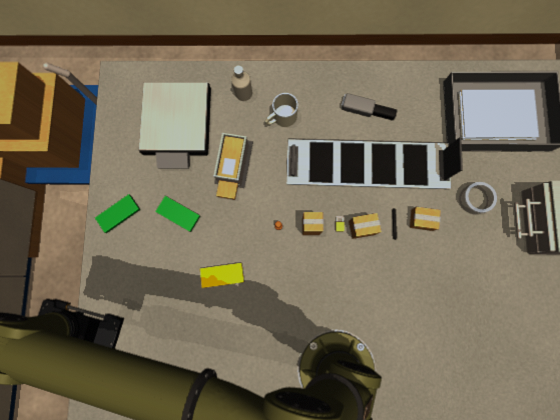

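The scene picture shows the ledge in the middle, with the high plate at scene (147,190), which is the right end in top at (452,158), so at mark_d. The low bar is at top (293,160). The loose cartons are at scene (263,205), (231,196) and (192,188), which are top (313,222), (366,225) and (427,217). The chute is at top (230,165), with its packet sticking out at (228,190). The green packets at top (118,213) and (178,213) and the yellow one at (222,274) are look-alikes. The brown packet in the chute's mouth is the one meant. I'll confirm this in enlarged crops.

```bash
python3 -c "
import cv2
a=cv2.imread('pics/top0.png');b=cv2.imread('pics/scene0.png')
r=lambda i,x,y,w,h,s:cv2.resize(i[y:y+h,x:x+w],None,fx=s,fy=s,interpolation=cv2.INTER_CUBIC)
cv2.imwrite('pics/c1.png',r(a,270,128,200,120,4))
cv2.imwrite('pics/c2.png',r(b,125,160,200,140,4))
cv2.imwrite('pics/c3.png',cv2.hconcat([r(a,205,125,50,80,7),r(b,255,235,70,80,6)[:,:420] if 0 else cv2.resize(r(b,258,238,64,60,1),(440,560),interpolation=cv2.INTER_CUBIC) if 0 else cv2.copyMakeBorder(r(b,258,238,70,60,6),0,200,0,0,cv2.BORDER_CONSTANT)]))
"
```

```text
(no output)
```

View pics/c1.png

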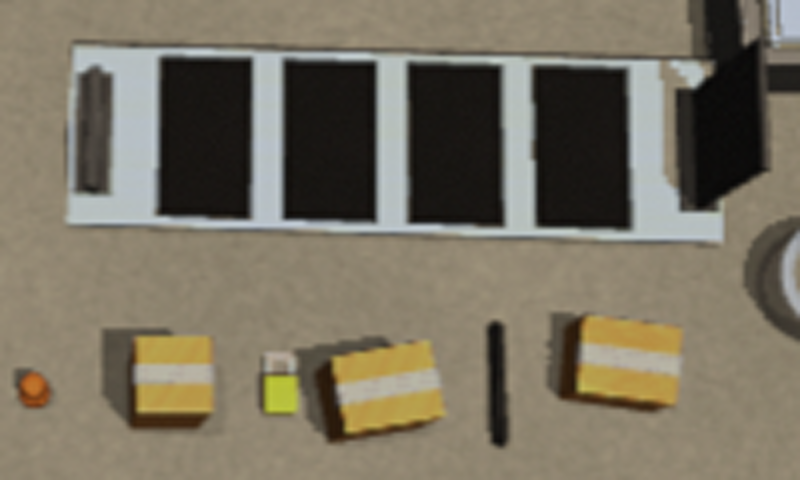

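View pics/c2.png

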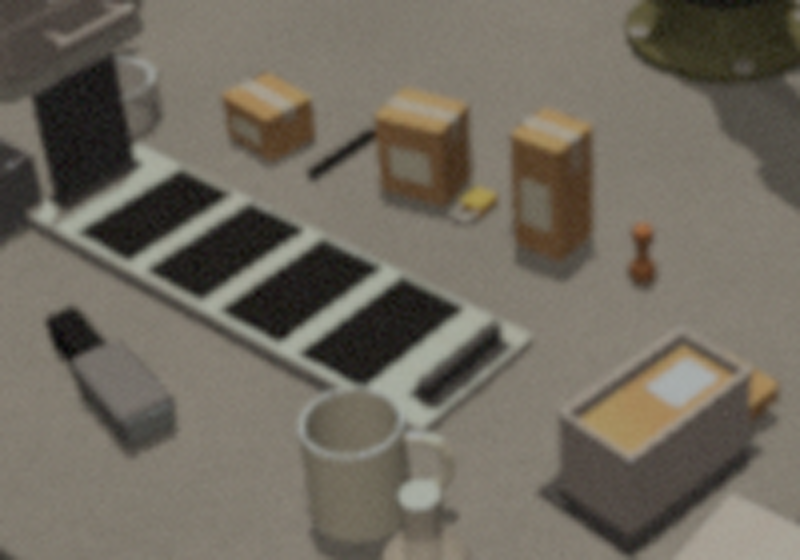

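View pics/c3.png

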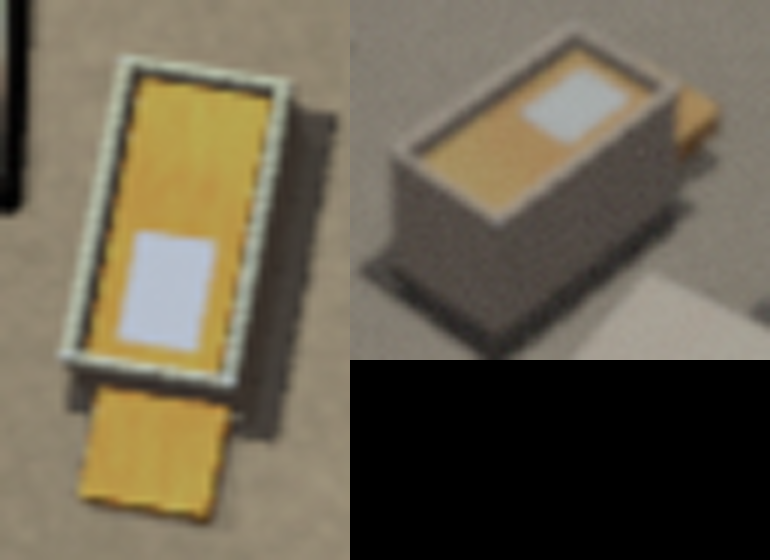

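```bash
cat > m.py <<'E'
from h import *
T=load('top0');S=load('scene0')
t=lambda p:(270+(p[0]+.5)/4-.5,128+(p[1]+.5)/4-.5)
s=lambda p:(125+(p[0]+.5)/4-.5,160+(p[1]+.5)/4-.5)
t3=lambda p:(205+(p[0]+.5)/7-.5,125+(p[1]+.5)/7-.5)
s3=lambda p:(258+(p[0]-350+.5)/6-.5,238+(p[1]+.5)/6-.5)
def two(n,a,b,ft,fs):
    # order: -x-y, -x+y, +x-y, +x+y
    Q=[];
    for p,q in zip(a,b):
        X,e=tri(T,ft(p),S,fs(q)); Q.append(X); print(n,X*1000,'gap',e*1000)
    Q=np.array(Q); print('  mean',Q.mean(0)*1000)
def flat(n,a,z,ft):
    Q=np.array([onz(T,*ft(p),z) for p in a]); c=Q.mean(0)
    ex=(Q[2]+Q[3]-Q[0]-Q[1])/2; ey=(Q[1]+Q[3]-Q[0]-Q[2])/2
    print(n,'centre',c*1000,'size',np.linalg.norm(ex)*1000,np.linalg.norm(ey)*1000,'yaw x',np.degrees(np.arctan2(ex[1],ex[0])),'yaw y',np.degrees(np.arctan2(-ey[0],ey[1])))
tall=[(213,413),(135,412),(212,337),(136,336)]
mid=[(443,414),(344,433),(430,341),(330,358)]
low=[(674,406),(577,395),(682,328),(584,316)]
two('tall',tall,[(550,108),(592,127),(513,127),(557,146)],t,s)
two('mid',mid,[(410,88),(469,99),(378,119),(442,128)],t,s)
two('low',low,[(267,74),(313,98),(224,97),(270,121)],t,s)
flat('tall',tall,.125,t);flat('mid',mid,.088,t);flat('low',low,.052,t)
M={'a':[(250,217),(158,214),(252,59),(160,57)],'b':[(376,221),(283,218),(377,63),(285,61)],'c':[(502,226),(408,222),(503,67),(409,63)],'d':[(631,229),(536,227),(627,69),(534,67)]}
for k in M: flat(k,M[k],.014,t)
two('d',M['d'],[(180,171),(225,196),(84,232),(135,256)],t,s)
two('a',M['a'],[(405,281),(460,309),(305,352),(362,382)],t,s)
rim=[(235,384),(60,353),(292,83),(120,57)]
flat('rim',rim,.085,t3)
two('rim',rim,[(572,25),(680,88),(395,150),(497,222)],t3,s3)
two('pk',[(212,520),(80,497)],[(688,84),(718,104)],t3,s3)
for p in [(212,520),(80,497),(98,388),(231,408)]: print('pk z34',onz(T,*t3(p),.034)*1000)
E
python3 m.py
```

```text
tall [402.7098  50.5342 124.4916] gap 5.941435185865505
tall [404.6173 103.494  123.419 ] gap 0.154946170061704
tall [457.0403  50.5676 131.9815] gap 3.648666866724651
tall [458.3538 103.2582 131.5518] gap 0.020263127136028316
  mean [430.6803  76.9635 127.861 ]
mid [ 407.3045 -120.0736   89.7043] gap 6.959866950006861
mid [394.3563 -50.3296  93.905 ] gap 0.8618758026407791
mid [ 462.3629 -113.8023   84.3032] gap 6.149118139680008
mid [449.1021 -40.5313  93.0683] gap 1.1068546242158122
  mean [428.2815 -81.1842  90.2452]
low [ 421.6782 -305.3849   49.2559] gap 0.3798302616698328
low [ 428.9793 -232.9712   48.7929] gap 1.5701615575796173
low [ 480.2078 -313.019    48.6572] gap 4.583999186276635
low [ 488.3213 -238.864    50.3471] gap 5.269258306330085
  mean [ 454.7966 -272.5598   49.2633]
tall centre [431.8081  75.763  125.    ] size 54.949941842219104 55.08105163922294 yaw x -0.16356762444283035 yaw y -0.18252383862555588
mid centre [429.4806 -82.9681  88.    ] size 55.43243581809273 74.47976378988601 yaw x 8.822342928765737 yaw y 10.9034710688851
low centre [ 455.2933 -272.9054   5
[... 1124 characters left out ...]
6  43.817   14.4844]
rim centre [637.3551 327.4073  85.    ] size 137.39694158722105 77.66355333720732 yaw x -8.945888614304591 yaw y -9.243879683867055
rim [562.3042 300.6468  85.02  ] gap 2.117530236571975
rim [575.2989 376.6912  86.9409] gap 1.4018837121415877
rim [698.1038 280.0554  85.4314] gap 4.0237162826586585
rim [710.972  354.4947  85.8994] gap 0.9116243343376644
  mean [636.6697 327.972   85.8229]
pk [508.1211 329.4231  19.2057] gap 29.81815109241995
pk [522.2922 373.6904  35.6744] gap 0.5724911750581395
  mean [515.2066 351.5568  27.44  ]
pk z34 [512.4727 314.4541  34.    ]
pk z34 [522.4853 374.2352  34.    ]
pk z34 [572.7943 367.9761  34.    ]
pk z34 [563.9802 307.4068  34.    ]
```

The order in top from the left is tall, middle, low. Triangulated heights of about 128, 90 and 49 mm match the listed cartons. The packet end sticking out of the chute is at about (517,344) mm with its top at 35 mm, so it is the brown one and not a green or yellow look-alike. The high stop is at mark_d. So the packet goes to a, low to b, middle to c and tall to d. The packet goes first.

{"fn": "send_rows", "kwargs": {
  "motion": [
    {"claw": 1, "slide": [-43, -19, 0], "delta_rot": [0, 0, 0]},
    {"claw": 1, "slide": [-86, -38, 0], "delta_rot": [0, 0, 0]},
    {"claw": 1, "slide": [-129, -56, 0], "delta_rot": [0, 0, 0]},
    {"claw": 1, "slide": [-172, -75, 0], "delta_rot": [0, 0, 0]},
    {"claw": 1, "slide": [-215, -94, 0], "delta_rot": [0, 0, 0]}
  ],
  "grip_force": 40
}}

```text
time: 0.6
position: [0.344, 0.4861, 0.2174]
tool_rot: [-0.382, -3.118, 0.001]
ft_force: [-0.0, 0.5, 0.6]
grip_width: 0.998
grip_force: 0.0
```

{"fn": "send_rows", "kwargs": {
  "motion": [
    {"claw": 1, "slide": [-43, -19, 0], "delta_rot": [0, 0, -0.03]},
    {"claw": 1, "slide": [-86, -38, 0], "delta_rot": [0, 0, -0.06]},
    {"claw": 1, "slide": [-129, -56, 0], "delta_rot": [0, 0, -0.085]},
    {"claw": 1, "slide": [-172, -75, 0], "delta_rot": [0, 0, -0.085]},
    {"claw": 1, "slide": [-215, -94, 0], "delta_rot": [0, 0, -0.085]}
  ]
}}

```text
time: 1.1
position: [0.5299, 0.3431, 0.2174]
tool_rot: [-0.249, -3.131, 0.0]
ft_force: [0.3, 1.1, 0.1]
grip_width: 1.0
grip_force: 0.0
```

{"fn": "send_rows", "kwargs": {
  "motion": [
    {"claw": 1, "slide": [0, 0, 0], "delta_rot": [0, 0, 0]},
    {"claw": 1, "slide": [0, 0, 0], "delta_rot": [0, 0, 0]},
    {"claw": 1, "slide": [0, 0, 0], "delta_rot": [0, 0, 0]}
  ]
}}

```text
time: 1.4
position: [0.5276, 0.3457, 0.2173]
tool_rot: [-0.246, -3.13, -0.0]
ft_force: [-0.7, 0.6, 0.4]
grip_width: 1.001
grip_force: 0.0
```

```bash
cat > go.py <<'E'
import sys
from h import *
x,y,z,a=map(float,sys.argv[1:5]); a=np.radians(a) # mm, yaw of tool y
s=ctrl.get_state(); Rn=R.from_rotvec(s['tool_rot']).as_matrix()
ty=np.array([np.cos(a),np.sin(a),0]); tz=np.array([0,0,-1.]); Rt=np.stack([np.cross(ty,tz),ty,tz],1)
print('t',round(s['time'],2),'pos',s['position']*1000,'yawy',np.degrees(np.arctan2(Rn[1,1],Rn[0,1])),'tilt',Rn[:,2],'w',s['grip_width'],'F',s['ft_force'],s['grip_force'])
print('slide',Rn.T@(np.array([x,y,z])-s['position']*1000),'rot',R.from_matrix(Rn.T@Rt).as_rotvec(),'q7',s['joint_positions'][6])
E
python3 go.py 529 343.5 40 80.9
```

```text
t 1.4 pos [527.6053 345.7228 217.2843] yawy 80.99897411844438 tilt [-0.0014  0.0004 -1.    ] w 1.0014218076653933 F [-0.732   0.5862  0.4206] 0.0
slide [ -1.9835  -2.0029 177.2813] rot [ 0.0001 -0.0015  0.0017] q7 0.8324912877242924
```

{"fn": "send_rows", "kwargs": {
  "motion": [
    {"claw": 1, "slide": [-1, -2, 45], "delta_rot": [0, 0, 0]},
    {"claw": 1, "slide": [-1, -2, 90], "delta_rot": [0, 0, 0]},
    {"claw": 1, "slide": [-1, -2, 130], "delta_rot": [0, 0, 0]},
    {"claw": 1, "slide": [-1, -2, 160], "delta_rot": [0, 0, 0]},
    {"claw": 1, "slide": [-1, -2, 177], "delta_rot": [0, 0, 0]}
  ]
}}

```text
time: 1.9
position: [0.5259, 0.3434, 0.0374]
tool_rot: [-0.243, -3.128, 0.004]
ft_force: [-0.1, -0.3, 0.7]
grip_width: 1.004
grip_force: 0.0
```

{"fn": "send_rows", "kwargs": {
  "motion": [
    {"claw": 1, "slide": [0, 0, 0], "delta_rot": [0, 0, 0]},
    {"claw": 1, "slide": [0, 0, 0], "delta_rot": [0, 0, 0]}
  ]
}}

```text
time: 2.1
position: [0.5287, 0.3439, 0.0412]
tool_rot: [-0.246, -3.132, -0.001]
ft_force: [0.9, -0.5, 0.3]
grip_width: 0.999
grip_force: 0.0
```

```bash
python3 go.py 529 343.5 40 80.9; python3 -c "
from h import *
a=grab('top','top1')['color'];b=grab('scene','scene1')['color']
r=lambda i,x,y,w,h,s:cv2.resize(i[y:y+h,x:x+w],None,fx=s,fy=s,interpolation=cv2.INTER_CUBIC)
cv2.imwrite('pics/c4.png',cv2.hconcat([r(a,190,130,80,100,5),r(b,260,220,80,100,5)]))"
```

```text
t 2.1 pos [528.6525 343.9269  41.2215] yawy 81.0351356203885 tilt [-0.0002  0.0006 -1.    ] w 0.9990301367760298 F [ 0.8811 -0.5194  0.3383] 0.0
slide [-0.4101 -0.3682  1.2212] rot [ 0.0006 -0.0003  0.0024] q7 0.8579780124645994
```

View pics/c4.png

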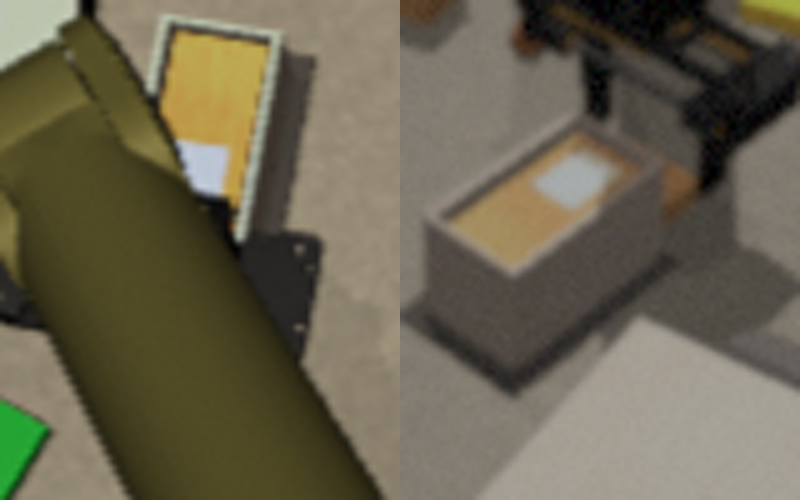

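The crop shows the fingers at (600,90) and (715,150), one on each side of the packet's end (680,185), and clear of the chute. Closing now.

{"fn": "send_rows", "kwargs": {
  "motion": [
    {"claw": -1, "slide": [0, 0, 1], "delta_rot": [0, 0, 0]},
    {"claw": -1, "slide": [0, 0, 1], "delta_rot": [0, 0, 0]},
    {"claw": -1, "slide": [0, 0, 1], "delta_rot": [0, 0, 0]},
    {"claw": -1, "slide": [0, 0, 1], "delta_rot": [0, 0, 0]},
    {"claw": -1, "slide": [0, 0, 1], "delta_rot": [0, 0, 0]}
  ],
  "grip_force": 40
}}

```text
time: 2.7
position: [0.5296, 0.3424, 0.0399]
tool_rot: [0.249, 3.131, 0.0]
ft_force: [-0.2, 0.2, 0.5]
grip_width: 0.632
grip_force: 0.0
```

```bash
python3 go.py 420.3 361 40 81
```

```text
t 2.7 pos [529.6112 342.4036  39.9083] yawy 80.89269342564756 tilt [ 0.0002  0.0002 -1.    ] w 0.63202981961536 F [-0.2172  0.2227  0.5091] 0.0
slide [110.8767   1.0597  -0.1104] rot [ 0.0002  0.0002 -0.0019] q7 0.8583219165071932
```

{"fn": "send_rows", "kwargs": {
  "motion": [
    {"claw": -1, "slide": [0, 0, 0], "delta_rot": [0, 0, 0]},
    {"claw": -1, "slide": [0, 0, 0], "delta_rot": [0, 0, 0]}
  ]
}}

```text
time: 2.9
position: [0.5295, 0.3424, 0.0398]
tool_rot: [-0.249, -3.132, -0.0]
ft_force: [-0.3, 0.3, -0.2]
grip_width: 0.446
grip_force: 0.0
```

```bash
python3 -c "
from h import *
a=grab('top','top2')['color'];b=grab('scene','scene2')['color']
r=lambda i,x,y,w,h,s:cv2.resize(i[y:y+h,x:x+w],None,fx=s,fy=s,interpolation=cv2.INTER_CUBIC)
cv2.imwrite('pics/c5.png',r(b,270,200,90,66,8))
st()
for n,f in (('tip+','tcp'),):
  s=ctrl.get_state();p=s['position'];M=R.from_rotvec(s['tool_rot']).as_matrix()
  print(proj(load('scene2'),p),proj(load('scene2'),p+M[:,2]*.022), proj(load('scene2'),[.5175,.3443,.034]))"
```

```text
3.0
[0.5295 0.3424 0.0397]
[-0.2492 -3.1316 -0.    ]
[[-0.9874  0.1582 -0.0001]
 [ 0.1582  0.9874  0.    ]
 [ 0.0001  0.     -1.    ]]
0.3595615683352629
[0.2394 0.4146 0.109 ]
0.0
[309.8356 251.6355] [309.517  256.5976] [312.0902 251.1974]
```

View pics/c5.png

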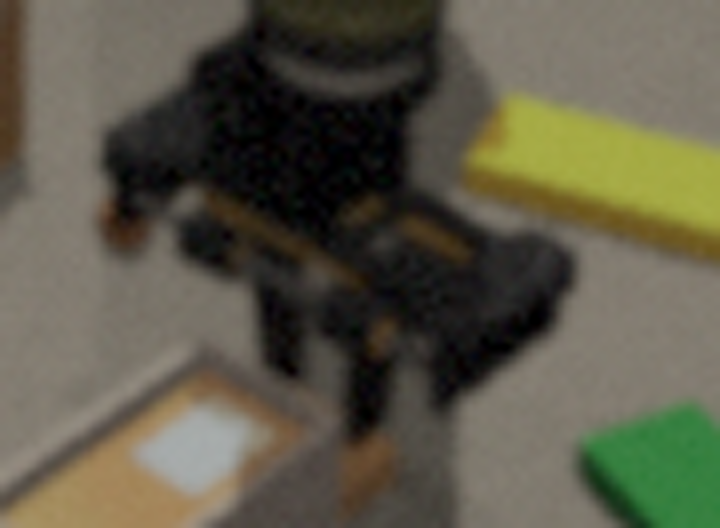

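```bash
python3 -c "
from h import *
d=load('scene2')
for off in (15,30,-15,-30):
  for z in (18,28,36,44,56):
    q=proj(d,[.5295+.158e-3*off,.3424+.987e-3*off,z/1e3]); print(off,z,(q-[270,200])*8+3.5)
"
```

```text
15 18 [347.0919 472.3657]
15 28 [348.3755 454.3832]
15 36 [349.409  439.8813]
15 44 [350.4483 425.2754]
15 56 [352.0185 403.1695]
30 18 [374.8676 489.1441]
30 28 [376.2831 471.1335]
30 36 [377.4229 456.6079]
30 44 [378.5692 441.9774]
30 56 [380.3011 419.8325]
-15 18 [292.4733 439.357 ]
-15 28 [293.5024 421.4342]
-15 36 [294.3309 406.9821]
-15 44 [295.1641 392.4281]
-15 56 [296.4227 370.404 ]
-30 18 [265.6238 423.1232]
-30 28 [266.5303 405.2317]
-30 36 [267.2601 390.8059]
-30 44 [267.994  376.2791]
-30 56 [269.1026 354.2978]
```

```bash
python3 -c "
from h import *
d=load('scene1')
for off in (44,58,-44,-58):
  for z in (18,36,44):
    q=proj(d,[.5287+.158e-3*off,.3439+.987e-3*off,z/1e3]); print(off,z,q,(q-[260,220])*5+2+np.array([400,0]))
r=lambda i,x,y,w,h,s:cv2.resize(i[y:y+h,x:x+w],None,fx=s,fy=s,interpolation=cv2.INTER_CUBIC)
cv2.imwrite('pics/c6.png',cv2.hconcat([r(d['color'],285,225,50,60,8),r(load('scene2')['color'],285,225,50,60,8)]))
"
```

```text
44 18 [320.2128 262.7232] [703.0642 215.6161]
44 36 [320.5649 258.6504] [704.8244 195.2519]
44 44 [320.7228 256.8188] [705.6142 186.094 ]
58 18 [323.5264 264.7221] [719.6321 225.6105]
58 36 [323.9076 260.6437] [721.5382 205.2186]
58 44 [324.0787 258.8095] [722.3934 196.0473]
-44 18 [300.1647 250.6168] [602.8235 155.0839]
-44 36 [300.3479 246.584 ] [603.7394 134.9199]
-44 44 [300.43   244.7714] [604.1502 125.8568]
-58 18 [297.096  248.7618] [587.4801 145.8091]
-58 36 [297.2546 244.7361] [588.2728 125.6806]
-58 44 [297.3256 242.9269] [588.6282 116.6343]
```

View pics/c6.png

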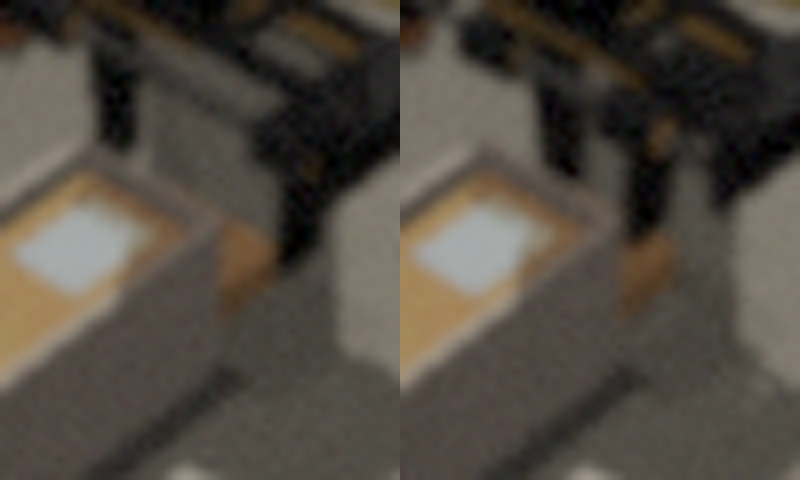

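The right half shows the fingers closing above or in front of the packet (tip at about (645,235), packet at (650,275)) with nothing gripped. The imaged tip fits z≈42 instead of 18, so the tool's stated geometry doesn't match the picture. I'll back off and find the true tip height by touching the bare table gently.

{"fn": "send_rows", "kwargs": {
  "motion": [
    {"claw": -0.3, "slide": [0, 0, -20], "delta_rot": [0, 0, 0]},
    {"claw": -0.3, "slide": [0, 0, -30], "delta_rot": [0, 0, 0]},
    {"claw": -0.3, "slide": [45, 0, -30], "delta_rot": [0, 0, 0]},
    {"claw": -0.3, "slide": [80, 0, -30], "delta_rot": [0, 0, 0]},
    {"claw": -0.3, "slide": [80, 0, -30], "delta_rot": [0, 0, 0]}
  ],
  "grip_force": 10
}}

```text
time: 3.5
position: [0.4452, 0.3574, 0.0697]
tool_rot: [-0.239, -3.129, -0.001]
ft_force: [0.2, -0.2, 0.9]
grip_width: 0.353
grip_force: 0.0
```

{"fn": "send_rows", "kwargs": {
  "motion": [
    {"claw": -0.3, "slide": [0, 0, 15], "delta_rot": [0, 0, 0]},
    {"claw": -0.3, "slide": [0, 0, 28], "delta_rot": [0, 0, 0]},
    {"claw": -0.3, "slide": [0, 0, 35], "delta_rot": [0, 0, 0]},
    {"claw": -0.3, "slide": [0, 0, 38], "delta_rot": [0, 0, 0]},
    {"claw": -0.3, "slide": [0, 0, 40], "delta_rot": [0, 0, 0]}
  ]
}}

```text
time: 4.0
position: [0.4509, 0.3545, 0.0289]
tool_rot: [-0.251, -3.131, 0.001]
ft_force: [0.6, -0.9, 0.7]
grip_width: 0.352
grip_force: 0.0
```

{"fn": "send_rows", "kwargs": {
  "motion": [
    {"claw": -0.3, "slide": [0, 0, 1], "delta_rot": [0, 0, 0]},
    {"claw": -0.3, "slide": [0, 0, 2], "delta_rot": [0, 0, 0]},
    {"claw": -0.3, "slide": [0, 0, 3], "delta_rot": [0, 0, 0]},
    {"claw": -0.3, "slide": [0, 0, 4], "delta_rot": [0, 0, 0]}
  ]
}}

```text
time: 4.4
position: [0.4507, 0.3552, 0.026]
tool_rot: [0.249, 3.131, 0.001]
ft_force: [0.4, 0.8, 0.3]
grip_width: 0.351
grip_force: 0.0
```

```bash
python3 go.py 450 355 30 81; python3 -c "
from h import *
b=grab('scene','scene3')['color']; grab('top','top3')
r=lambda i,x,y,w,h,s:cv2.resize(i[y:y+h,x:x+w],None,fx=s,fy=s,interpolation=cv2.INTER_CUBIC)
cv2.imwrite('pics/c7.png',r(b,285,190,90,70,8))
s=ctrl.get_state();p=s['position']
for off in (18,32,-18,-32):
  for z in (p[2]-.022,p[2]+.002):
    q=proj(load('scene3'),[p[0]+.158e-3*off,p[1]+.987e-3*off,z]); print(off,z,(q-[285,190])*8+3.5)
"
```

```text
t 4.4 pos [450.6763 355.2366  26.0085] yawy 80.90550450627471 tilt [ 0.0004  0.0005 -1.    ] w 0.3512102966131231 F [0.4288 0.7849 0.2702] 0.0
slide [ 0.629  -0.3384 -3.9919] rot [ 0.0005  0.0004 -0.0016] q7 0.7457353986210736
18 0.0038250326535837972 [349.3622 490.3067]
18 0.027825032653583798 [353.5555 447.894 ]
32 0.0038250326535837972 [374.9004 505.0238]
32 0.027825032653583798 [379.3802 462.5437]
-18 0.0038250326535837972 [284.8466 453.1202]
-18 0.027825032653583798 [288.3307 410.8897]
-32 0.0038250326535837972 [260.2002 438.9111]
-32 0.027825032653583798 [263.4188 396.7548]
```

View pics/c7.png

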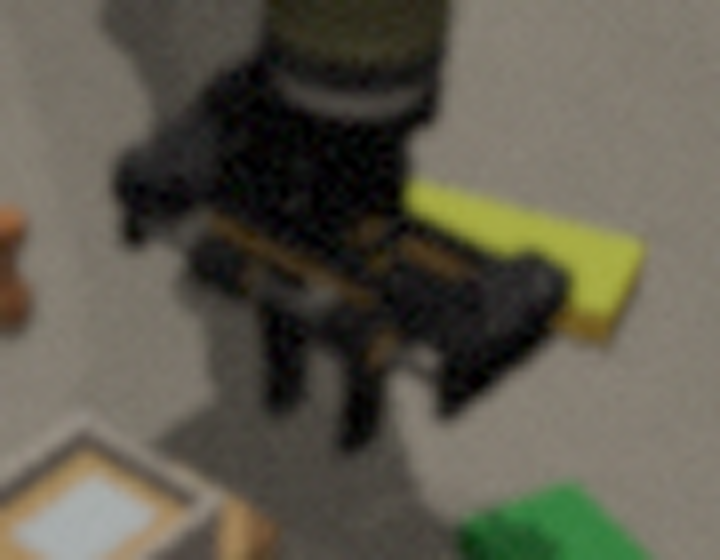

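Tips are at about (358,448) and (285,405), which again is about 24 mm above where the stated geometry puts them, and there is no contact. Continuing down in small steps.

{"fn": "send_rows", "kwargs": {
  "motion": [
    {"claw": -0.3, "slide": [0, 0, 1], "delta_rot": [0, 0, 0]},
    {"claw": -0.3, "slide": [0, 0, 2], "delta_rot": [0, 0, 0]},
    {"claw": -0.3, "slide": [0, 0, 3], "delta_rot": [0, 0, 0]},
    {"claw": -0.3, "slide": [0, 0, 4], "delta_rot": [0, 0, 0]},
    {"claw": -0.3, "slide": [0, 0, 5], "delta_rot": [0, 0, 0]}
  ]
}}

```text
time: 5.0
position: [0.4505, 0.3551, 0.0207]
tool_rot: [0.249, 3.132, 0.0]
ft_force: [-0.3, -0.0, -0.1]
grip_width: 0.35
grip_force: 0.0
```

{"fn": "send_rows", "kwargs": {
  "motion": [
    {"claw": -0.3, "slide": [0, 0, 1], "delta_rot": [0, 0, 0]},
    {"claw": -0.3, "slide": [0, 0, 2], "delta_rot": [0, 0, 0]}
  ]
}}

```text
time: 5.2
position: [0.4505, 0.3551, 0.0187]
tool_rot: [0.249, 3.132, 0.0]
ft_force: [0.1, 0.1, 1.1]
grip_width: 0.35
grip_force: 0.0
```

{"fn": "send_rows", "kwargs": {
  "motion": [
    {"claw": -0.3, "slide": [0, 0, 2], "delta_rot": [0, 0, 0]},
    {"claw": -0.3, "slide": [0, 0, 4], "delta_rot": [0, 0, 0]},
    {"claw": -0.3, "slide": [0, 0, 6], "delta_rot": [0, 0, 0]},
    {"claw": -0.3, "slide": [0, 0, 8], "delta_rot": [0, 0, 0]}
  ]
}}

```text
time: 5.6
position: [0.4505, 0.3551, 0.0106]
tool_rot: [-0.249, -3.132, -0.0]
ft_force: [-0.4, -0.3, 0.4]
grip_width: 0.35
grip_force: 0.0
```

{"fn": "send_rows", "kwargs": {
  "motion": [
    {"claw": -0.3, "slide": [0, 0, 1], "delta_rot": [0, 0, 0]},
    {"claw": -0.3, "slide": [0, 0, 2], "delta_rot": [0, 0, 0]},
    {"claw": -0.3, "slide": [0, 0, 2], "delta_rot": [0, 0, 0]}
  ]
}}

```text
time: 5.9
position: [0.4504, 0.355, 0.0086]
tool_rot: [-0.249, -3.132, 0.0]
ft_force: [-0.6, 0.5, 0.9]
grip_width: 0.348
grip_force: 0.0
```

{"fn": "send_rows", "kwargs": {
  "motion": [
    {"claw": -0.3, "slide": [0, 0, 1], "delta_rot": [0, 0, 0]},
    {"claw": -0.3, "slide": [0, 0, 2], "delta_rot": [0, 0, 0]},
    {"claw": -0.3, "slide": [0, 0, 2], "delta_rot": [0, 0, 0]}
  ]
}}

```text
time: 6.2
position: [0.4504, 0.355, 0.0066]
tool_rot: [-0.249, -3.132, 0.0]
ft_force: [0.4, 0.5, -0.6]
grip_width: 0.351
grip_force: 0.0
```

{"fn": "send_rows", "kwargs": {
  "motion": [
    {"claw": -0.3, "slide": [0, 0, 1], "delta_rot": [0, 0, 0]},
    {"claw": -0.3, "slide": [0, 0, 2], "delta_rot": [0, 0, 0]},
    {"claw": -0.3, "slide": [0, 0, 2], "delta_rot": [0, 0, 0]}
  ]
}}

```text
time: 6.5
position: [0.4504, 0.355, 0.0046]
tool_rot: [-0.249, -3.132, 0.0]
ft_force: [0.5, -0.6, -0.4]
grip_width: 0.349
grip_force: 0.0
```

{"fn": "send_rows", "kwargs": {
  "motion": [
    {"claw": -0.3, "slide": [0, 0, 1], "delta_rot": [0, 0, 0]},
    {"claw": -0.3, "slide": [0, 0, 2], "delta_rot": [0, 0, 0]},
    {"claw": -0.3, "slide": [0, 0, 2], "delta_rot": [0, 0, 0]}
  ]
}}

```text
time: 6.8
position: [0.4504, 0.355, 0.0026]
tool_rot: [-0.249, -3.132, 0.0]
ft_force: [0.7, -0.7, 0.0]
grip_width: 0.352
grip_force: 0.0
```

{"fn": "send_rows", "kwargs": {
  "motion": [
    {"claw": -0.3, "slide": [0, 0, 1], "delta_rot": [0, 0, 0]},
    {"claw": -0.3, "slide": [0, 0, 1], "delta_rot": [0, 0, 0]}
  ]
}}

```text
time: 7.0
position: [0.4505, 0.3551, 0.0017]
tool_rot: [-0.249, -3.132, 0.0]
ft_force: [0.6, 0.2, -0.7]
grip_width: 0.352
grip_force: 0.0
```

{"fn": "send_rows", "kwargs": {
  "motion": [
    {"claw": -0.3, "slide": [0, 0, 1], "delta_rot": [0, 0, 0]},
    {"claw": -0.3, "slide": [0, 0, 1], "delta_rot": [0, 0, 0]}
  ]
}}

```text
time: 7.2
position: [0.4505, 0.3551, 0.0007]
tool_rot: [-0.249, -3.132, 0.0]
ft_force: [-0.3, 0.1, -0.1]
grip_width: 0.351
grip_force: 0.0
```

{"fn": "send_rows", "kwargs": {
  "motion": [
    {"claw": -0.3, "slide": [0, 0, 1], "delta_rot": [0, 0, 0]},
    {"claw": -0.3, "slide": [0, 0, 1], "delta_rot": [0, 0, 0]}
  ]
}}

```text
time: 7.4
position: [0.4505, 0.355, -0.0004]
tool_rot: [-0.249, -3.132, 0.0]
ft_force: [-0.5, -0.0, -0.9]
grip_width: 0.35
grip_force: 0.0
```

{"fn": "send_rows", "kwargs": {
  "motion": [
    {"claw": -0.3, "slide": [0, 0, 1], "delta_rot": [0, 0, 0]},
    {"claw": -0.3, "slide": [0, 0, 1], "delta_rot": [0, 0, 0]}
  ]
}}

```text
time: 7.6
position: [0.4504, 0.355, -0.0014]
tool_rot: [-0.249, -3.132, 0.0]
ft_force: [-1.0, -0.8, -0.5]
grip_width: 0.353
grip_force: 0.0
```

{"fn": "send_rows", "kwargs": {
  "motion": [
    {"claw": -0.3, "slide": [0, 0, 1], "delta_rot": [0, 0, 0]},
    {"claw": -0.3, "slide": [0, 0, 1], "delta_rot": [0, 0, 0]}
  ]
}}

```text
time: 7.8
position: [0.4505, 0.355, -0.0024]
tool_rot: [-0.249, -3.132, 0.0]
ft_force: [-0.9, -0.2, 0.3]
grip_width: 0.354
grip_force: 0.0
```

{"fn": "send_rows", "kwargs": {
  "motion": [
    {"claw": -0.3, "slide": [0, 0, 1], "delta_rot": [0, 0, 0]},
    {"claw": -0.3, "slide": [0, 0, 1], "delta_rot": [0, 0, 0]}
  ]
}}

```text
time: 8.0
position: [0.4504, 0.355, -0.0034]
tool_rot: [-0.249, -3.132, 0.0]
ft_force: [0.0, -0.5, -0.1]
grip_width: 0.35
grip_force: 0.0
```

```bash
cat > tip.py <<'E'
import sys
from h import *
def tips(f,u0,u1,v0,v1):
    d=load(f); g=d['color'].max(2).astype(int)
    for u in range(u0,u1): 
        vs=[v for v in range(v0,v1) if g[v,u]<38]; print(u,max(vs) if vs else None, end='; ')
    print()
if __name__=='__main__':
    tips('scene3',315,335,225,258)
    d=grab('scene','scene4'); tips('scene4',315,335,225,268)
    for v in range(234,262): print(v,d['color'].max(2)[v,314:340])
E
python3 tip.py
```

```text
315 226; 316 None; 317 229; 318 240; 319 241; 320 240; 321 240; 322 239; 323 232; 324 232; 325 232; 326 233; 327 245; 328 245; 329 245; 330 245; 331 244; 332 239; 333 230; 334 230; 
315 229; 316 225; 317 239; 318 247; 319 247; 320 247; 321 246; 322 244; 323 240; 324 240; 325 240; 326 241; 327 252; 328 252; 329 251; 330 250; 331 250; 332 244; 333 238; 334 239; 
234 [54 61 52 30 34 43 44 47 56 65 69 63 57 52 50 48 44 21 18 26 22 26 28 22
 20 17]
235 [63 61 49 33 17 29 28 45 53 57 51 43 36 35 42 41 35 31 18 21 18 17 17 29
 23 16]
236 [68 67 51 34 15 22 21 32 39 43 38 23 24 29 24 31 28 16 21 24 20 24 25 20
 31 22]
237 [74 71 58 33 19 18 21  8 23 36 24 17 18 15 23 20 24 28 30 21 11 17 20 21
 26 26]
238 [75 71 60 37 17 17  1 16 25 27 26 18  8 18 24 19 30 43 37 33 27 19 20 25
 27 25]
239 [74 71 58 35 23  5 15 17  8 27 29 18 16 24 16  8 42 57 64 49 25 32 38 36
 19 31]
240 [72 70 61 40 25 15 12 12 26 36 37 27 22 20 22 24 40 66 70 57 51 64 70 65
 50 35]
241 [72 72 65 50 23 12  6 18 35 50 55 51 36 33 23 20 40 57 59 59 52 75 90 93
 70 42]
242 [75 70 69 49 28 19 15 17 34 55 67 64 51 42 21 28 37 4
[... 1280 characters left out ...]
73  72  69  68  70  75  81
  83  83  74  75  74  72  71  73]
256 [153 135 122 116 107  89  78  76  73  69  75  72  73  69  72  77  77  77
  79  80  76  76  73  71  69  72]
257 [159 142 123 112 101  86  82  80  78  75  74  74  74  72  74  74  76  79
  81  74  75  68  70  73  75  74]
258 [156 140 116  99  85  84  81  84  81  81  78  76  75  75  71  70  70  75
  74  72  70  74  76  72  75  75]
259 [143 123 102  89  83  76  78  82  80  84  79  82  79  79  75  75  75  72
  73  72  68  73  71  70  74  78]
260 [122 100  88  85  86  78  80  82  81  80  82  81  82  80  79  78  74  72
  75  75  74  74  69  77  76  73]
261 [91 84 79 85 84 81 79 82 79 83 83 85 81 83 81 77 77 76 74 69 74 73 75 70
 76 80]
```

```bash
python3 -c "
from h import *
d=load('scene4')
for z in (0,.005,.01,.02,.03):
  a=onz(d,319.5,247.3,z)*1e3;b=onz(d,328.5,252.3,z)*1e3; print(z,a,b,(a+b)/2,np.linalg.norm(b-a), np.degrees(np.arctan2(*(b-a)[1::-1])))
# arm-joint FK sanity: top view of gripper
t=load('top3'); print(proj(t,[.4507,.3552,.026]),proj(t,[.4507,.3552,.15]))
"
```

```text
0 [450.1124 336.3416  -0.    ] [455.4973 375.4724  -0.    ] [452.8048 355.907   -0.    ] 39.499543981744964 82.16452289416529
0.005 [455.3836 339.0348   5.    ] [460.7401 377.9586   5.    ] [458.0618 358.4967   5.    ] 39.29055917619117 82.16452289416519
0.01 [460.6549 341.7281  10.    ] [465.9828 380.4448  10.    ] [463.3188 361.0864  10.    ] 39.081574370637355 82.16452289416517
0.02 [471.1973 347.1145  20.    ] [476.4683 385.4171  20.    ] [473.8328 366.2658  20.    ] 38.66360475952981 82.16452289416566
0.03 [481.7398 352.5009  30.    ] [486.9538 390.3895  30.    ] [484.3468 371.4452  30.    ] 38.24563514842229 82.16452289416529
[221.6077 218.5943] [214.8779 212.4543]
```

{"fn": "send_rows", "kwargs": {
  "motion": [
    {"claw": -0.3, "slide": [0, 0, 1], "delta_rot": [0, 0, 0]},
    {"claw": -0.3, "slide": [0, 0, 1], "delta_rot": [0, 0, 0]}
  ]
}}

```text
time: 8.25
position: [0.4506, 0.3551, -0.0043]
tool_rot: [0.249, 3.132, 0.0]
ft_force: [0.7, 0.1, 0.3]
grip_width: 0.349
grip_force: 0.0
```

{"fn": "send_rows", "kwargs": {
  "motion": [
    {"claw": -0.3, "slide": [0, 0, 1], "delta_rot": [0, 0, 0]},
    {"claw": -0.3, "slide": [0, 0, 1], "delta_rot": [0, 0, 0]}
  ]
}}

```text
time: 8.45
position: [0.4506, 0.3552, -0.0043]
tool_rot: [-0.249, -3.132, -0.0]
ft_force: [-2.2, -2.3, 7.1]
grip_width: 0.349
grip_force: 3.1
```

{"fn": "send_rows", "kwargs": {
  "motion": [
    {"claw": -0.3, "slide": [0, 0, 1], "delta_rot": [0, 0, 0]},
    {"claw": -0.3, "slide": [0, 0, 1], "delta_rot": [0, 0, 0]}
  ]
}}

```text
time: 8.65
position: [0.4506, 0.3551, -0.0044]
tool_rot: [-0.249, -3.131, -0.0]
ft_force: [-4.3, -2.7, 12.9]
grip_width: 0.351
grip_force: 6.3
```

Contact came at a reported z of −4.4 mm, so true tip height is reported z + 4.4 mm and not −22. The xy agrees within about 2 mm. Going back to the packet with the tips at about 17.5 mm, so reported z 13.

{"fn": "send_rows", "kwargs": {
  "motion": [
    {"claw": 1, "slide": [0, 0, -25], "delta_rot": [0, 0, 0]},
    {"claw": 1, "slide": [0, 0, -55], "delta_rot": [0, 0, 0]},
    {"claw": 1, "slide": [-40, 0, -55], "delta_rot": [0, 0, 0]},
    {"claw": 1, "slide": [-79, 0, -55], "delta_rot": [0, 0, 0]},
    {"claw": 1, "slide": [-79, 0, -55], "delta_rot": [0, 0, 0]}
  ],
  "grip_force": 40
}}

```text
time: 9.15
position: [0.5345, 0.3394, 0.0495]
tool_rot: [0.258, 3.126, -0.001]
ft_force: [0.2, 0.0, 0.1]
grip_width: 0.72
grip_force: 0.0
```

{"fn": "send_rows", "kwargs": {
  "motion": [
    {"claw": 1, "slide": [0, 0, 0], "delta_rot": [0, 0, 0]},
    {"claw": 1, "slide": [0, 0, 0], "delta_rot": [0, 0, 0]},
    {"claw": 1, "slide": [0, 0, 0], "delta_rot": [0, 0, 0]}
  ]
}}

```text
time: 9.45
position: [0.527, 0.3434, 0.0485]
tool_rot: [-0.246, -3.131, -0.0]
ft_force: [-0.3, 0.1, 0.5]
grip_width: 0.963
grip_force: 0.0
```

```bash
python3 go.py 528 343.5 13 80.9
```

```text
t 9.45 pos [527.029  343.369   48.5059] yawy 80.99946841818416 tilt [-0.0012  0.0002 -1.    ] w 0.9633190130111021 F [-0.2514  0.0841  0.4583] 0.0
slide [-0.9806  0.2803 35.5048] rot [ 0.     -0.0012  0.0017] q7 0.8565139438242181
```

{"fn": "send_rows", "kwargs": {
  "motion": [
    {"claw": 1, "slide": [0, 0, 10], "delta_rot": [0, 0, 0]},
    {"claw": 1, "slide": [0, 0, 20], "delta_rot": [0, 0, 0]},
    {"claw": 1, "slide": [0, 0, 30], "delta_rot": [0, 0, 0]},
    {"claw": 1, "slide": [0, 0, 36], "delta_rot": [0, 0, 0]},
    {"claw": 1, "slide": [0, 0, 36], "delta_rot": [0, 0, 0]}
  ]
}}

```text
time: 9.95
position: [0.5275, 0.3419, 0.011]
tool_rot: [-0.249, -3.13, 0.003]
ft_force: [-0.2, 0.3, -0.3]
grip_width: 0.999
grip_force: 0.0
```

{"fn": "send_rows", "kwargs": {
  "motion": [
    {"claw": -1, "slide": [0, 0, 0], "delta_rot": [0, 0, 0]},
    {"claw": -1, "slide": [0, 0, 0], "delta_rot": [0, 0, 0]},
    {"claw": -1, "slide": [0, 0, 0], "delta_rot": [0, 0, 0]},
    {"claw": -1, "slide": [0, 0, 0], "delta_rot": [0, 0, 0]},
    {"claw": -1, "slide": [0, 0, 0], "delta_rot": [0, 0, 0]}
  ]
}}

```text
time: 10.45
position: [0.5287, 0.343, 0.0132]
tool_rot: [0.249, 3.131, 0.001]
ft_force: [0.1, -0.7, 0.5]
grip_width: 0.686
grip_force: 39.9
```

```bash
python3 go.py 429 359 13 80.9
```

```text
t 10.45 pos [528.726  342.9974  13.1958] yawy 80.90956459338274 tilt [ 0.0006  0.0008 -1.    ] w 0.6861252165346908 F [ 0.0676 -0.6522  0.5182] 39.945403933525085
slide [101.0018   0.0454   0.1463] rot [0.0009 0.0005 0.0002] q7 0.8631701201892323
```

Gripped: width 0.686 × 87 = 59.7 mm at 40 N. Pulling level along tool +x, 105 mm.

{"fn": "send_rows", "kwargs": {
  "motion": [
    {"claw": -1, "slide": [6, 0, 0], "delta_rot": [0, 0, 0]},
    {"claw": -1, "slide": [14, 0, 0], "delta_rot": [0, 0, 0]},
    {"claw": -1, "slide": [24, 0, 0], "delta_rot": [0, 0, 0]},
    {"claw": -1, "slide": [34, 0, 0], "delta_rot": [0, 0, 0]},
    {"claw": -1, "slide": [44, 0, 0], "delta_rot": [0, 0, 0]}
  ]
}}

```text
time: 10.95
position: [0.4851, 0.3496, 0.0132]
tool_rot: [0.249, 3.13, 0.001]
ft_force: [5.1, 0.5, -0.9]
grip_width: 0.683
grip_force: 39.9
```

{"fn": "send_rows", "kwargs": {
  "motion": [
    {"claw": -1, "slide": [10, 0, 0], "delta_rot": [0, 0, 0]},
    {"claw": -1, "slide": [20, 0, 0], "delta_rot": [0, 0, 0]},
    {"claw": -1, "slide": [30, 0, 0], "delta_rot": [0, 0, 0]},
    {"claw": -1, "slide": [40, 0, 0], "delta_rot": [0, 0, 0]},
    {"claw": -1, "slide": [50, 0, 0], "delta_rot": [0, 0, 0]}
  ]
}}

```text
time: 11.45
position: [0.4331, 0.3575, 0.0121]
tool_rot: [-0.248, -3.129, 0.002]
ft_force: [-1.1, 0.8, -0.2]
grip_width: 0.685
grip_force: 39.9
```

```bash
python3 go.py 416.5 361 13 80.9; python3 -c "
from h import *
b=grab('scene','scene5')['color']
r=lambda i,x,y,w,h,s:cv2.resize(i[y:y+h,x:x+w],None,fx=s,fy=s,interpolation=cv2.INTER_CUBIC)
cv2.imwrite('pics/c8.png',r(b,255,210,100,85,7))"
```

```text
t 11.45 pos [433.0828 357.4791  12.0803] yawy 80.95131556101158 tilt [-0.0028 -0.0011 -1.    ] w 0.6852098905305833 F [-1.1005  0.7713 -0.193 ] 39.947876930236816
slide [16.9325  0.8676 -0.877 ] rot [-0.0015 -0.0026  0.0009] q7 0.7252881675999282
```

View pics/c8.png

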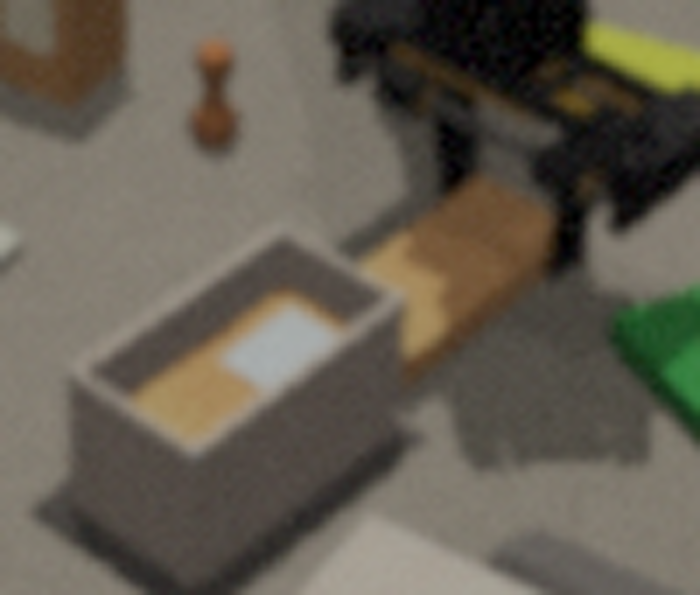

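The packet is fully out, with its inner end at about (400,330) just past the mouth. The labelled packet has dropped level in the chute at (280,350). Now I'll pull a bit more, lift and carry it to mark_a.

{"fn": "send_rows", "kwargs": {
  "motion": [
    {"claw": -1, "slide": [12, 0, 0], "delta_rot": [0, 0, 0]},
    {"claw": -1, "slide": [20, 0, 0], "delta_rot": [0, 0, 0]},
    {"claw": -1, "slide": [20, 0, -30], "delta_rot": [0, 0, 0]},
    {"claw": -1, "slide": [20, 0, -65], "delta_rot": [0, 0, 0]},
    {"claw": -1, "slide": [20, 0, -100], "delta_rot": [0, 0, 0]}
  ]
}}

```text
time: 12.0
position: [0.415, 0.3603, 0.1135]
tool_rot: [-0.249, -3.131, 0.002]
ft_force: [0.5, 0.3, -1.4]
grip_width: 0.683
grip_force: 39.9
```

{"fn": "send_rows", "kwargs": {
  "motion": [
    {"claw": -1, "slide": [0, 0, 0], "delta_rot": [0, 0, 0]},
    {"claw": -1, "slide": [0, 0, 0], "delta_rot": [0, 0, 0]}
  ]
}}

```text
time: 12.2
position: [0.4159, 0.361, 0.1133]
tool_rot: [0.249, 3.131, 0.002]
ft_force: [0.5, -0.4, -1.2]
grip_width: 0.686
grip_force: 39.9
```

```bash
python3 go.py 586.6 44.3 60 88.55
```

```text
t 12.2 pos [415.8556 360.9532 113.314 ] yawy 80.90907436475656 tilt [ 0.0008  0.0012 -1.    ] w 0.6861931900084942 F [ 0.47   -0.3956 -1.2184] 39.94791090488434
slide [-218.5998 -285.7664   53.0758] rot [ 0.0012  0.0007 -0.1334] q7 0.675326276926027
```

{"fn": "send_rows", "kwargs": {
  "motion": [
    {"claw": -1, "slide": [-15, -20, 0], "delta_rot": [0, 0, 0]},
    {"claw": -1, "slide": [-38, -50, 0], "delta_rot": [0, 0, 0]},
    {"claw": -1, "slide": [-62, -81, 0], "delta_rot": [0, 0, 0]},
    {"claw": -1, "slide": [-86, -112, 0], "delta_rot": [0, 0, 0]},
    {"claw": -1, "slide": [-109, -143, 0], "delta_rot": [0, 0, 0]}
  ]
}}

```text
time: 12.7
position: [0.5001, 0.2002, 0.1107]
tool_rot: [-0.249, -3.129, 0.003]
ft_force: [1.0, 0.3, -0.0]
grip_width: 0.687
grip_force: 40.0
```

{"fn": "send_rows", "kwargs": {
  "motion": [
    {"claw": -1, "slide": [-24, -31, 0], "delta_rot": [0, 0, -0.03]},
    {"claw": -1, "slide": [-48, -62, 0], "delta_rot": [0, 0, -0.06]},
    {"claw": -1, "slide": [-72, -93, 0], "delta_rot": [0, 0, -0.09]},
    {"claw": -1, "slide": [-95, -124, 0], "delta_rot": [0, 0, -0.12]},
    {"claw": -1, "slide": [-109, -143, 0], "delta_rot": [0, 0, -0.133]}
  ]
}}

```text
time: 13.2
position: [0.5855, 0.0397, 0.1106]
tool_rot: [-0.045, -3.138, 0.004]
ft_force: [-0.2, 0.0, -0.9]
grip_width: 0.686
grip_force: 39.9
```

{"fn": "send_rows", "kwargs": {
  "motion": [
    {"claw": -1, "slide": [0, 0, 20], "delta_rot": [0, 0, 0]},
    {"claw": -1, "slide": [0, 0, 50], "delta_rot": [0, 0, 0]},
    {"claw": -1, "slide": [0, 0, 50], "delta_rot": [0, 0, 0]},
    {"claw": -1, "slide": [0, 0, 50], "delta_rot": [0, 0, 0]}
  ]
}}

```text
time: 13.6
position: [0.5844, 0.0437, 0.0613]
tool_rot: [-0.04, -3.138, 0.001]
ft_force: [-0.2, 0.5, -0.2]
grip_width: 0.685
grip_force: 39.9
```

```bash
python3 go.py 586.6 44.3 14 88.55; python3 -c "
from h import *
a=grab('top','top6')['color'];b=grab('scene','scene6')['color']
r=lambda i,x,y,w,h,s:cv2.resize(i[y:y+h,x:x+w],None,fx=s,fy=s,interpolation=cv2.INTER_CUBIC)
cv2.imwrite('pics/c9.png',cv2.hconcat([r(a,280,120,65,85,6),r(b,190,210,67,85,6)]))"
```

```text
t 13.6 pos [584.4331  43.6634  61.2529] yawy 88.52683737371206 tilt [-0.0038 -0.0009 -1.    ] w 0.6846461110090357 F [-0.2111  0.5054 -0.1769] 39.948232769966125
slide [-2.3277  0.7392 47.2437] rot [-0.001  -0.0038 -0.0004] q7 1.5333143117358963
```

View pics/c9.png

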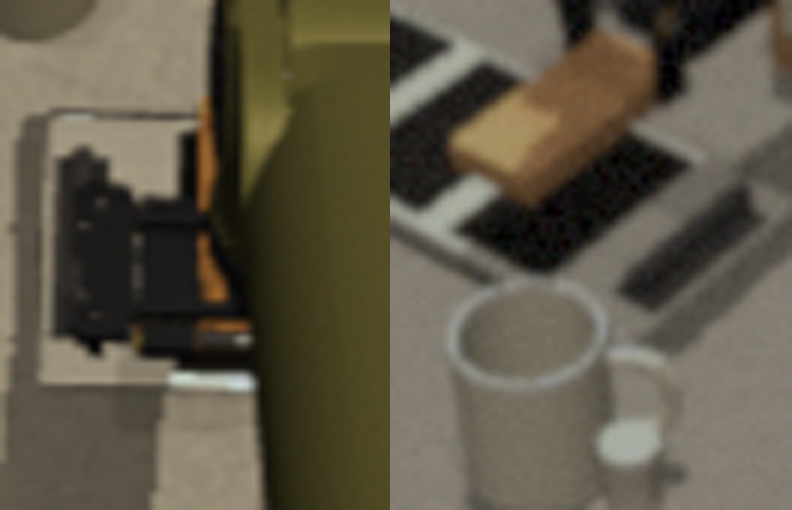

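The right half shows the packet held level above mark_a, its far end at (480,150) and the mark at (560,215). Lowering and releasing.

{"fn": "send_rows", "kwargs": {
  "motion": [
    {"claw": -1, "slide": [-2, 0.5, 15], "delta_rot": [0, -0.002, 0]},
    {"claw": -1, "slide": [-2, 0.5, 30], "delta_rot": [0, -0.002, 0]},
    {"claw": -1, "slide": [-2, 0.5, 40], "delta_rot": [0, -0.002, 0]},
    {"claw": -1, "slide": [-2, 0.5, 44], "delta_rot": [0, -0.002, 0]},
    {"claw": -1, "slide": [-2, 0.5, 46], "delta_rot": [0, -0.002, 0]}
  ]
}}

```text
time: 14.2
position: [0.5874, 0.0441, 0.0158]
tool_rot: [0.041, 3.141, -0.001]
ft_force: [-0.1, 0.3, -0.9]
grip_width: 0.686
grip_force: 39.9
```

{"fn": "send_rows", "kwargs": {
  "motion": [
    {"claw": -1, "slide": [0, 0, 0], "delta_rot": [0, 0, 0]},
    {"claw": -1, "slide": [0, 0, 0], "delta_rot": [0, 0, 0]}
  ]
}}

```text
time: 14.4
position: [0.5884, 0.0442, 0.0172]
tool_rot: [0.041, 3.139, 0.0]
ft_force: [0.0, -0.3, -1.8]
grip_width: 0.69
grip_force: 39.9
```

```bash
python3 go.py 586.6 44.3 13.2 88.55
```

```text
t 14.4 pos [588.4166  44.1909  17.1855] yawy 88.51903221924405 tilt [ 0.0028  0.0001 -1.    ] w 0.6898907457480999 F [ 0.0449 -0.2618 -1.8113] 39.948182702064514
slide [1.83   0.0614 3.9804] rot [ 0.0002  0.0028 -0.0005] q7 1.553691052113406
```

{"fn": "send_rows", "kwargs": {
  "motion": [
    {"claw": -1, "slide": [1, 0, 1.5], "delta_rot": [0, 0, 0]},
    {"claw": -1, "slide": [1.5, 0, 2.5], "delta_rot": [0, 0, 0]},
    {"claw": -1, "slide": [1.5, 0, 2.5], "delta_rot": [0, 0, 0]},
    {"claw": -1, "slide": [1.5, 0, 2.5], "delta_rot": [0, 0, 0]}
  ]
}}

```text
time: 14.8
position: [0.5865, 0.0443, 0.0144]
tool_rot: [0.04, 3.139, 0.0]
ft_force: [0.8, 0.4, -1.4]
grip_width: 0.685
grip_force: 39.9
```

```bash
python3 go.py 586.6 44.3 13.2 88.55
```

```text
t 14.8 pos [586.5356  44.2769  14.3529] yawy 88.52558753058493 tilt [ 0.0022  0.0001 -1.    ] w 0.6850104234792764 F [ 0.8233  0.3656 -1.3702] 39.94818985462189
slide [-0.0613  0.0246  1.1531] rot [ 0.0001  0.0022 -0.0004] q7 1.5539667531732453
```

{"fn": "send_rows", "kwargs": {
  "motion": [
    {"claw": -1, "slide": [0, 0, 1], "delta_rot": [0, 0, 0]},
    {"claw": -1, "slide": [0, 0, 1.2], "delta_rot": [0, 0, 0]},
    {"claw": 0.9, "slide": [0, 0, 1.2], "delta_rot": [0, 0, 0]},
    {"claw": 0.9, "slide": [0, 0, 1.2], "delta_rot": [0, 0, 0]},
    {"claw": 0.9, "slide": [0, 0, 1.2], "delta_rot": [0, 0, 0]}
  ]
}}

```text
time: 15.3
position: [0.5867, 0.0443, 0.0132]
tool_rot: [0.04, 3.139, 0.0]
ft_force: [0.3, -0.1, -0.7]
grip_width: 0.874
grip_force: 0.0
```

{"fn": "send_rows", "kwargs": {
  "motion": [
    {"claw": 1, "slide": [0, 0, 0], "delta_rot": [0, 0, 0]},
    {"claw": 1, "slide": [0, 0, -15], "delta_rot": [0, 0, 0]},
    {"claw": 1, "slide": [0, 0, -50], "delta_rot": [0, 0, 0]},
    {"claw": 1, "slide": [0, 0, -95], "delta_rot": [0, 0, 0]},
    {"claw": 1, "slide": [0, 0, -140], "delta_rot": [0, 0, 0]}
  ]
}}

```text
time: 15.8
position: [0.5859, 0.044, 0.1555]
tool_rot: [0.041, 3.139, -0.0]
ft_force: [0.5, 0.1, 0.5]
grip_width: 1.004
grip_force: 0.0
```

{"fn": "send_rows", "kwargs": {
  "motion": [
    {"claw": 1, "slide": [0, 0, -20], "delta_rot": [0, 0, 0]},
    {"claw": 1, "slide": [0, 0, -30], "delta_rot": [0, 0, 0]},
    {"claw": 1, "slide": [0, 0, -30], "delta_rot": [0, 0, 0]}
  ]
}}

```text
time: 16.1
position: [0.587, 0.0443, 0.1849]
tool_rot: [0.041, 3.136, 0.001]
ft_force: [0.1, -0.6, 0.4]
grip_width: 1.0
grip_force: 0.0
```

```bash
for p in "455.3 -273 175 -7.3" "455.3 -273 40 172.7"; do python3 go.py $p; done; python3 -c "
from h import *
print(ctrl.get_state()['joint_positions'])"
```

```text
t 16.1 pos [586.9618  44.2759 184.9079] yawy 88.51934271939645 tilt [ 0.005   0.0008 -1.    ] w 1.0001092713184252 F [ 0.1226 -0.6093  0.4475] 0.0
slide [ 123.466  -320.5811    8.9953] rot [0.0049 0.003  1.6724] q7 1.4940113457180628
t 16.1 pos [586.9618  44.2759 184.9079] yawy 88.51934271939645 tilt [ 0.005   0.0008 -1.    ] w 1.0001092713184252 F [ 0.1226 -0.6093  0.4475] 0.0
slide [ 124.1385 -320.7064  143.9936] rot [-0.0029  0.0047 -1.4692] q7 1.4940113457180628
[-0.4654  0.2099  0.3975  1.6735 -0.085   1.2701  1.494 ]
```

{"fn": "send_rows", "kwargs": {
  "motion": [
    {"claw": 1, "slide": [12, -30, 0], "delta_rot": [0, 0, 0]},
    {"claw": 1, "slide": [25, -64, 0], "delta_rot": [0, 0, 0]},
    {"claw": 1, "slide": [38, -98, 0], "delta_rot": [0, 0, 0]},
    {"claw": 1, "slide": [50, -130, 0], "delta_rot": [0, 0, 0]},
    {"claw": 1, "slide": [62, -160, 0], "delta_rot": [0, 0, 0]}
  ]
}}

```text
time: 16.6
position: [0.5181, -0.1154, 0.181]
tool_rot: [-0.041, -3.14, 0.0]
ft_force: [1.2, -0.2, 0.1]
grip_width: 1.006
grip_force: 0.0
```

{"fn": "send_rows", "kwargs": {
  "motion": [
    {"claw": 1, "slide": [12, -32, 0], "delta_rot": [0, 0, 0.14]},
    {"claw": 1, "slide": [25, -64, 0], "delta_rot": [0, 0, 0.28]},
    {"claw": 1, "slide": [38, -98, 0], "delta_rot": [0, 0, 0.42]},
    {"claw": 1, "slide": [50, -130, 0], "delta_rot": [0, 0, 0.56]},
    {"claw": 1, "slide": [62, -160, 0], "delta_rot": [0, 0, 0.7]}
  ]
}}

```text
time: 17.1
position: [0.452, -0.2733, 0.181]
tool_rot: [-1.124, -2.932, -0.001]
ft_force: [-0.2, -0.3, -0.1]
grip_width: 0.999
grip_force: 0.0
```

{"fn": "send_rows", "kwargs": {
  "motion": [
    {"claw": 1, "slide": [0, 0, 0], "delta_rot": [0, 0, 0.14]},
    {"claw": 1, "slide": [0, 0, 0], "delta_rot": [0, 0, 0.28]},
    {"claw": 1, "slide": [0, 0, 0], "delta_rot": [0, 0, 0.42]},
    {"claw": 1, "slide": [0, 0, 0], "delta_rot": [0, 0, 0.56]},
    {"claw": 1, "slide": [0, 0, 0], "delta_rot": [0, 0, 0.7]}
  ]
}}

```text
time: 17.6
position: [0.4528, -0.2719, 0.1809]
tool_rot: [-2.061, -2.369, 0.001]
ft_force: [-0.3, 0.7, 0.2]
grip_width: 0.998
grip_force: 0.0
```

{"fn": "send_rows", "kwargs": {
  "motion": [
    {"claw": 1, "slide": [0, 0, 0], "delta_rot": [0, 0, 0.14]},
    {"claw": 1, "slide": [0, 0, 0], "delta_rot": [0, 0, 0.27]},
    {"claw": 1, "slide": [0, 0, 0], "delta_rot": [0, 0, 0.27]},
    {"claw": 1, "slide": [0, 0, 0], "delta_rot": [0, 0, 0.27]}
  ]
}}

```text
time: 18.0
position: [0.4532, -0.2721, 0.1816]
tool_rot: [-2.352, -2.082, -0.0]
ft_force: [0.3, -0.2, -0.2]
grip_width: 1.0
grip_force: 0.0
```

```bash
python3 go.py 455.1 -272.8 8 -7.3
```

```text
t 18.0 pos [ 453.2323 -272.0516  181.5919] yawy -6.980586113295624 tilt [-0.0002  0.0005 -1.    ] w 0.9997470564333724 F [ 0.3299 -0.187  -0.2475] 0.0
slide [ -0.5986   1.9976 173.5911] rot [-0.0003 -0.0005  0.0056] q7 0.4315389875848134
```

{"fn": "send_rows", "kwargs": {
  "motion": [
    {"claw": 1, "slide": [-0.5, 2, 45], "delta_rot": [0, 0, 0.005]},
    {"claw": 1, "slide": [-0.5, 2, 90], "delta_rot": [0, 0, 0.005]},
    {"claw": 1, "slide": [-0.5, 2, 130], "delta_rot": [0, 0, 0.005]},
    {"claw": 1, "slide": [-0.5, 2, 155], "delta_rot": [0, 0, 0.005]},
    {"claw": 1, "slide": [-0.5, 2, 173], "delta_rot": [0, 0, 0.005]}
  ],
  "grip_force": 25
}}

```text
time: 18.5
position: [0.4544, -0.2724, 0.007]
tool_rot: [-2.357, -2.074, 0.001]
ft_force: [-0.9, -0.2, 0.2]
grip_width: 0.995
grip_force: 0.0
```

{"fn": "send_rows", "kwargs": {
  "motion": [
    {"claw": 1, "slide": [0, 0, 0], "delta_rot": [0, 0, 0]},
    {"claw": -1, "slide": [0, 0, 0], "delta_rot": [0, 0, 0]},
    {"claw": -1, "slide": [0, 0, 0], "delta_rot": [0, 0, 0]},
    {"claw": -1, "slide": [0, 0, 0], "delta_rot": [0, 0, 0]},
    {"claw": -1, "slide": [0, 0, 0], "delta_rot": [0, 0, 0]}
  ]
}}

```text
time: 19.0
position: [0.4565, -0.2733, 0.0107]
tool_rot: [2.359, 2.072, 0.004]
ft_force: [-3.0, -0.3, 1.6]
grip_width: 0.72
grip_force: 0.9
```

{"fn": "send_rows", "kwargs": {
  "motion": [
    {"claw": -1, "slide": [0, 0, 0], "delta_rot": [0, 0, 0]},
    {"claw": -1, "slide": [0, 0, 0], "delta_rot": [0, 0, 0]}
  ]
}}

```text
time: 19.2
position: [0.4562, -0.2733, 0.0105]
tool_rot: [2.36, 2.072, 0.003]
ft_force: [-3.2, 1.9, 6.5]
grip_width: 0.688
grip_force: 25.0
```

```bash
python3 go.py 637.9 -57.4 140 -1.5
```

```text
t 19.2 pos [ 456.1795 -273.2689   10.5035] yawy -7.443447148987692 tilt [ 0.0022  0.0004 -1.    ] w 0.6882775858239014 F [-3.2465  1.9123  6.4814] 25.000935913702023
slide [ 237.6826  152.4927 -129.0118] rot [ 0.0021 -0.0006 -0.1037] q7 0.5827954818688987
```

{"fn": "send_rows", "kwargs": {
  "motion": [
    {"claw": -1, "slide": [0, 0, -10], "delta_rot": [0, 0, 0]},
    {"claw": -1, "slide": [0, 0, -35], "delta_rot": [0, 0, 0]},
    {"claw": -1, "slide": [0, 0, -65], "delta_rot": [0, 0, 0]},
    {"claw": -1, "slide": [20, 13, -80], "delta_rot": [0, 0, 0]},
    {"claw": -1, "slide": [48, 31, -80], "delta_rot": [0, 0, 0]}
  ]
}}

```text
time: 19.7
position: [0.4944, -0.2319, 0.0933]
tool_rot: [2.361, 2.063, 0.008]
ft_force: [1.4, 0.2, -1.9]
grip_width: 0.688
grip_force: 25.0
```

{"fn": "send_rows", "kwargs": {
  "motion": [
    {"claw": -1, "slide": [32, 20, 0], "delta_rot": [0, 0, -0.03]},
    {"claw": -1, "slide": [68, 43, 0], "delta_rot": [0, 0, -0.06]},
    {"claw": -1, "slide": [104, 66, 0], "delta_rot": [0, 0, -0.1]},
    {"claw": -1, "slide": [140, 89, 0], "delta_rot": [0, 0, -0.104]},
    {"claw": -1, "slide": [165, 105, 0], "delta_rot": [0, 0, -0.104]}
  ]
}}

```text
time: 20.2
position: [0.6205, -0.0757, 0.0904]
tool_rot: [2.245, 2.195, 0.005]
ft_force: [0.8, -0.2, -1.5]
grip_width: 0.689
grip_force: 25.0
```

{"fn": "send_rows", "kwargs": {
  "motion": [
    {"claw": -1, "slide": [12, 8, 0], "delta_rot": [0, 0, 0]},
    {"claw": -1, "slide": [22, 15, 0], "delta_rot": [0, 0, 0]},
    {"claw": -1, "slide": [22, 15, 0], "delta_rot": [0, 0, 0]},
    {"claw": -1, "slide": [22, 15, 0], "delta_rot": [0, 0, 0]}
  ]
}}

```text
time: 20.6
position: [0.6333, -0.0599, 0.0902]
tool_rot: [2.251, 2.189, 0.0]
ft_force: [0.5, -1.1, -1.2]
grip_width: 0.688
grip_force: 25.0
```

```bash
python3 go.py 637.9 -57.4 24.5 -1.5
```

```text
t 20.6 pos [633.2665 -59.9443  90.245 ] yawy -1.5999104823563788 tilt [ 0.0014 -0.001  -1.    ] w 0.6878842709501892 F [ 0.5367 -1.1411 -1.2125] 24.998106604529184
slide [ 2.7371  4.4652 65.7489] rot [ 0.0015  0.001  -0.0017] q7 0.20841168540830216
```

{"fn": "send_rows", "kwargs": {
  "motion": [
    {"claw": -1, "slide": [2.7, 4.5, 20], "delta_rot": [0, 0, 0]},
    {"claw": -1, "slide": [2.7, 4.5, 40], "delta_rot": [0, 0, 0]},
    {"claw": -1, "slide": [2.7, 4.5, 55], "delta_rot": [0, 0, 0]},
    {"claw": -1, "slide": [2.7, 4.5, 61], "delta_rot": [0, 0, 0]},
    {"claw": -1, "slide": [2.7, 4.5, 64], "delta_rot": [0, 0, 0]}
  ]
}}

```text
time: 21.1
position: [0.6381, -0.0565, 0.0257]
tool_rot: [2.251, 2.19, 0.001]
ft_force: [-0.1, 0.0, -0.8]
grip_width: 0.687
grip_force: 25.0
```

{"fn": "send_rows", "kwargs": {
  "motion": [
    {"claw": -1, "slide": [0, 0, 0], "delta_rot": [0, 0, 0]},
    {"claw": -1, "slide": [0, 0, 0], "delta_rot": [0, 0, 0]},
    {"claw": -1, "slide": [0, 0, 0], "delta_rot": [0, 0, 0]}
  ]
}}

```text
time: 21.4
position: [0.6394, -0.0555, 0.0271]
tool_rot: [2.248, 2.191, 0.004]
ft_force: [0.2, 0.4, -1.9]
grip_width: 0.686
grip_force: 25.0
```

```bash
python3 go.py 637.9 -57.4 24 -1.5
```

```text
t 21.4 pos [639.4469 -55.5223  27.0733] yawy -1.4894062145617568 tilt [ 0.0036  0.0001 -1.    ] w 0.6858319394254939 F [ 0.185   0.4104 -1.8708] 24.998257932119266
slide [-1.9179 -1.5085  3.0676] rot [ 0.0036 -0.0002  0.0002] q7 0.23553628337833632
```

{"fn": "send_rows", "kwargs": {
  "motion": [
    {"claw": -1, "slide": [-1.5, -1.5, 1], "delta_rot": [0, 0, 0]},
    {"claw": -1, "slide": [-1.5, -1.5, 2], "delta_rot": [0, 0, 0]},
    {"claw": -1, "slide": [-1.5, -1.5, 2], "delta_rot": [0, 0, 0]},
    {"claw": -1, "slide": [-1.5, -1.5, 2], "delta_rot": [0, 0, 0]}
  ]
}}

```text
time: 21.8
position: [0.6373, -0.0573, 0.0245]
tool_rot: [2.249, 2.191, 0.002]
ft_force: [-0.8, -0.3, 1.1]
grip_width: 0.688
grip_force: 25.0
```

{"fn": "send_rows", "kwargs": {
  "motion": [
    {"claw": -1, "slide": [0, 0, 1], "delta_rot": [0, 0, 0]},
    {"claw": -1, "slide": [0, 0, 1], "delta_rot": [0, 0, 0]}
  ]
}}

```text
time: 22.0
position: [0.6373, -0.0572, 0.0245]
tool_rot: [2.25, 2.191, 0.003]
ft_force: [-4.2, -0.4, 9.0]
grip_width: 0.687
grip_force: 25.0
```

```bash
python3 go.py 637.9 -57.4 24 -1.5
```

```text
t 22.0 pos [637.2813 -57.2363  24.5209] yawy -1.4996163872594708 tilt [ 0.0019  0.0003 -1.    ] w 0.6869196629782871 F [-4.1948 -0.3584  8.9604] 24.99881769530475
slide [-0.1477  0.6217  0.522 ] rot [ 0.0019 -0.0003  0.    ] q7 0.23934973348408164
```

{"fn": "send_rows", "kwargs": {
  "motion": [
    {"claw": 1, "slide": [0, 0, -1], "delta_rot": [0, 0, 0]},
    {"claw": 1, "slide": [0, 0, -1], "delta_rot": [0, 0, 0]},
    {"claw": 1, "slide": [0, 0, -1], "delta_rot": [0, 0, 0]},
    {"claw": 1, "slide": [0, 0, -15], "delta_rot": [0, 0, 0]},
    {"claw": 1, "slide": [0, 0, -50], "delta_rot": [0, 0, 0]}
  ]
}}

```text
time: 22.5
position: [0.6346, -0.0564, 0.071]
tool_rot: [-2.248, -2.191, 0.005]
ft_force: [0.9, 1.0, -0.1]
grip_width: 0.983
grip_force: 0.0
```

{"fn": "send_rows", "kwargs": {
  "motion": [
    {"claw": 1, "slide": [0, 0, -40], "delta_rot": [0, 0, 0]},
    {"claw": 1, "slide": [0, 0, -85], "delta_rot": [0, 0, 0]},
    {"claw": 1, "slide": [0, 0, -85], "delta_rot": [0, 0, 0]},
    {"claw": 1, "slide": [0, 0, -85], "delta_rot": [0, 0, 0]}
  ]
}}

```text
time: 22.9
position: [0.6381, -0.057, 0.1605]
tool_rot: [2.247, 2.19, 0.007]
ft_force: [-0.9, 0.6, -0.3]
grip_width: 0.994
grip_force: 0.0
```

```bash
python3 go.py 429 -82.3 28 10
```

```text
t 22.9 pos [638.0728 -57.0479 160.5053] yawy -1.4909548966715753 tilt [ 0.0059  0.0004 -1.    ] w 0.9936210702911065 F [-0.9181  0.6246 -0.2774] 0.0
slide [ -30.7608 -209.1191  131.2621] rot [ 0.0059  0.     -0.2006] q7 0.18102412954979574
```

{"fn": "send_rows", "kwargs": {
  "motion": [
    {"claw": 1, "slide": [-6, -42, 0], "delta_rot": [0, 0, -0.05]},
    {"claw": 1, "slide": [-12, -84, 0], "delta_rot": [0, 0, -0.1]},
    {"claw": 1, "slide": [-18, -126, 0], "delta_rot": [0, 0, -0.15]},
    {"claw": 1, "slide": [-24, -168, 0], "delta_rot": [0, 0, -0.2]},
    {"claw": 1, "slide": [-31, -209, 0], "delta_rot": [0, 0, -0.2]}
  ]
}}

```text
time: 23.4
position: [0.4245, -0.0824, 0.1563]
tool_rot: [-2.018, -2.408, 0.001]
ft_force: [0.1, 0.1, 0.6]
grip_width: 1.001
grip_force: 0.0
```

{"fn": "send_rows", "kwargs": {
  "motion": [
    {"claw": 1, "slide": [0, 0, 10], "delta_rot": [0, 0, 0]},
    {"claw": 1, "slide": [0, 0, 20], "delta_rot": [0, 0, 0]},
    {"claw": 1, "slide": [0, 0, 20], "delta_rot": [0, 0, 0]},
    {"claw": 1, "slide": [0, 0, 20], "delta_rot": [0, 0, 0]}
  ]
}}

```text
time: 23.8
position: [0.4277, -0.0824, 0.137]
tool_rot: [2.019, 2.406, -0.002]
ft_force: [0.6, 1.2, -0.3]
grip_width: 0.997
grip_force: 0.0
```

```bash
python3 go.py 429 -82.3 28 10
```

```text
t 23.8 pos [427.7159 -82.4485 137.0096] yawy 9.987591124582845 tilt [ 0.0001 -0.0016 -1.    ] w 0.996647214261188 F [ 0.6178  1.22   -0.3232] 0.0
slide [  0.0971   1.3051 109.0094] rot [-0.0001  0.0016 -0.0002] q7 0.23936151040320136
```

{"fn": "send_rows", "kwargs": {
  "motion": [
    {"claw": 1, "slide": [0, 1.5, 35], "delta_rot": [0, 0, 0]},
    {"claw": 1, "slide": [0, 1.5, 70], "delta_rot": [0, 0, 0]},
    {"claw": 1, "slide": [0, 1.5, 95], "delta_rot": [0, 0, 0]},
    {"claw": 1, "slide": [0, 1.5, 109], "delta_rot": [0, 0, 0]},
    {"claw": 1, "slide": [0, 1.5, 109], "delta_rot": [0, 0, 0]}
  ]
}}

```text
time: 24.3
position: [0.4278, -0.0825, 0.0267]
tool_rot: [-2.019, -2.406, 0.006]
ft_force: [0.3, 0.4, 1.2]
grip_width: 1.0
grip_force: 0.0
```

{"fn": "send_rows", "kwargs": {
  "motion": [
    {"claw": 1, "slide": [0, 0, 0], "delta_rot": [0, 0, 0]},
    {"claw": -1, "slide": [0, 0, 0], "delta_rot": [0, 0, 0]},
    {"claw": -1, "slide": [0, 0, 0], "delta_rot": [0, 0, 0]},
    {"claw": -1, "slide": [0, 0, 0], "delta_rot": [0, 0, 0]},
    {"claw": -1, "slide": [0, 0, 0], "delta_rot": [0, 0, 0]}
  ]
}}

```text
time: 24.8
position: [0.4292, -0.0821, 0.0292]
tool_rot: [2.019, 2.405, 0.003]
ft_force: [-2.7, 0.2, 2.9]
grip_width: 0.722
grip_force: 1.4
```

{"fn": "send_rows", "kwargs": {
  "motion": [
    {"claw": -1, "slide": [0, 0, 0], "delta_rot": [0, 0, 0]},
    {"claw": -1, "slide": [0, 0, 0], "delta_rot": [0, 0, 0]},
    {"claw": -1, "slide": [0, 0, 0], "delta_rot": [0, 0, 0]}
  ]
}}

```text
time: 25.1
position: [0.4282, -0.0822, 0.0289]
tool_rot: [2.02, 2.406, 0.001]
ft_force: [-4.3, -0.6, 5.5]
grip_width: 0.663
grip_force: 25.0
```

```bash
python3 go.py 635.4 -157.3 124 -1.5
```

```text
t 25.1 pos [428.2437 -82.211   28.8727] yawy 9.966438230620955 tilt [ 0.0004  0.0004 -1.    ] w 0.6631640110876104 F [-4.3082 -0.5517  5.5052] 25.000386602478102
slide [-109.7794  191.0763  -95.0771] rot [ 0.0004 -0.0004  0.2001] q7 0.3474012031539521
```

{"fn": "send_rows", "kwargs": {
  "motion": [
    {"claw": -1, "slide": [0, 0, -10], "delta_rot": [0, 0, 0]},
    {"claw": -1, "slide": [0, 0, -35], "delta_rot": [0, 0, 0]},
    {"claw": -1, "slide": [0, 0, -65], "delta_rot": [0, 0, 0]},
    {"claw": -1, "slide": [0, 0, -95], "delta_rot": [0, 0, 0]},
    {"claw": -1, "slide": [-10, 20, -95], "delta_rot": [0, 0, 0]}
  ]
}}

```text
time: 25.6
position: [0.452, -0.0879, 0.1281]
tool_rot: [2.016, 2.403, 0.014]
ft_force: [0.2, -0.6, -2.5]
grip_width: 0.663
grip_force: 25.0
```

{"fn": "send_rows", "kwargs": {
  "motion": [
    {"claw": -1, "slide": [-18, 32, 0], "delta_rot": [0, 0, 0.05]},
    {"claw": -1, "slide": [-38, 66, 0], "delta_rot": [0, 0, 0.1]},
    {"claw": -1, "slide": [-58, 101, 0], "delta_rot": [0, 0, 0.15]},
    {"claw": -1, "slide": [-79, 136, 0], "delta_rot": [0, 0, 0.2]},
    {"claw": -1, "slide": [-99, 171, 0], "delta_rot": [0, 0, 0.2]}
  ]
}}

```text
time: 26.1
position: [0.6376, -0.1565, 0.1239]
tool_rot: [2.249, 2.191, 0.002]
ft_force: [-0.7, -0.0, -0.8]
grip_width: 0.662
grip_force: 25.0
```

{"fn": "send_rows", "kwargs": {
  "motion": [
    {"claw": -1, "slide": [0, 0, 0], "delta_rot": [0, 0, 0]},
    {"claw": -1, "slide": [0, 0, 0], "delta_rot": [0, 0, 0]},
    {"claw": -1, "slide": [0, 0, 0], "delta_rot": [0, 0, 0]}
  ]
}}

```text
time: 26.4
position: [0.6349, -0.1562, 0.1241]
tool_rot: [2.25, 2.192, 0.002]
ft_force: [0.3, 0.1, -2.0]
grip_width: 0.664
grip_force: 25.0
```

```bash
python3 go.py 635.4 -157.3 43 -1.5
```

```text
t 26.4 pos [ 634.9164 -156.1878  124.0512] yawy -1.493954600994386 tilt [ 0.0012  0.0005 -1.    ] w 0.6638675302914732 F [ 0.3073  0.1281 -2.0432] 24.99990187701769
slide [-1.1445  0.4146 81.0511] rot [ 0.0012 -0.0006  0.0001] q7 0.3916641998646818
```

{"fn": "send_rows", "kwargs": {
  "motion": [
    {"claw": -1, "slide": [1, 0.4, 25], "delta_rot": [0, 0, 0]},
    {"claw": -1, "slide": [1, 0.4, 50], "delta_rot": [0, 0, 0]},
    {"claw": -1, "slide": [1, 0.4, 68], "delta_rot": [0, 0, 0]},
    {"claw": -1, "slide": [1, 0.4, 75], "delta_rot": [0, 0, 0]},
    {"claw": -1, "slide": [1, 0.4, 77], "delta_rot": [0, 0, 0]}
  ]
}}

```text
time: 26.9
position: [0.6358, -0.1551, 0.0468]
tool_rot: [2.25, 2.192, 0.002]
ft_force: [0.4, -0.1, -2.1]
grip_width: 0.662
grip_force: 25.0
```

{"fn": "send_rows", "kwargs": {
  "motion": [
    {"claw": -1, "slide": [0, 0, 0], "delta_rot": [0, 0, 0]},
    {"claw": -1, "slide": [0, 0, 0], "delta_rot": [0, 0, 0]},
    {"claw": -1, "slide": [0, 0, 0], "delta_rot": [0, 0, 0]}
  ]
}}

```text
time: 27.2
position: [0.6371, -0.1557, 0.0483]
tool_rot: [2.248, 2.19, 0.004]
ft_force: [-0.2, 0.5, -2.3]
grip_width: 0.668
grip_force: 25.0
```

```bash
python3 go.py 635.4 -157.3 43 -1.5
```

```text
t 27.2 pos [ 637.1398 -155.7483   48.2732] yawy -1.4896441202074286 tilt [ 0.0039 -0.0002 -1.    ] w 0.6679244773566767 F [-0.2201  0.5117 -2.273 ] 24.999825179111212
slide [-1.5957 -1.7192  5.2668] rot [0.0039 0.0001 0.0002] q7 0.42661407221451786
```

{"fn": "send_rows", "kwargs": {
  "motion": [
    {"claw": -1, "slide": [-1.6, -1.5, 2], "delta_rot": [0, 0, 0]},
    {"claw": -1, "slide": [-1.6, -1.5, 4], "delta_rot": [0, 0, 0]},
    {"claw": -1, "slide": [-1.6, -1.5, 4], "delta_rot": [0, 0, 0]},
    {"claw": -1, "slide": [-1.6, -1.5, 4], "delta_rot": [0, 0, 0]}
  ]
}}

```text
time: 27.6
position: [0.6347, -0.157, 0.043]
tool_rot: [2.249, 2.191, 0.002]
ft_force: [-0.6, -0.4, -3.0]
grip_width: 0.668
grip_force: 25.0
```

{"fn": "send_rows", "kwargs": {
  "motion": [
    {"claw": -1, "slide": [0, 0, 1], "delta_rot": [0, 0, 0]},
    {"claw": -1, "slide": [0, 0, 1], "delta_rot": [0, 0, 0]}
  ]
}}

```text
time: 27.8
position: [0.6348, -0.1571, 0.043]
tool_rot: [2.249, 2.192, 0.003]
ft_force: [-2.3, 0.8, 5.0]
grip_width: 0.67
grip_force: 25.0
```

```bash
python3 go.py 635.4 -157.3 43 -1.5
```

```text
t 27.8 pos [ 634.8075 -157.0607   43.0275] yawy -1.4910476278693725 tilt [ 0.0019  0.0005 -1.    ] w 0.6696710822629313 F [-2.3419  0.7954  4.9738] 25.00135485548526
slide [-0.2238  0.5985  0.0285] rot [ 0.0019 -0.0005  0.0002] q7 0.43193012613092246
```

{"fn": "send_rows", "kwargs": {
  "motion": [
    {"claw": 1, "slide": [0, 0, -1], "delta_rot": [0, 0, 0]},
    {"claw": 1, "slide": [0, 0, -1], "delta_rot": [0, 0, 0]},
    {"claw": 1, "slide": [0, 0, -1], "delta_rot": [0, 0, 0]},
    {"claw": 1, "slide": [0, 0, -15], "delta_rot": [0, 0, 0]},
    {"claw": 1, "slide": [0, 0, -60], "delta_rot": [0, 0, 0]}
  ]
}}

```text
time: 28.3
position: [0.6316, -0.1558, 0.0989]
tool_rot: [-2.246, -2.189, 0.006]
ft_force: [0.9, 0.8, 0.7]
grip_width: 0.973
grip_force: 0.0
```

{"fn": "send_rows", "kwargs": {
  "motion": [
    {"claw": 1, "slide": [0, 0, -40], "delta_rot": [0, 0, 0]},
    {"claw": 1, "slide": [0, 0, -80], "delta_rot": [0, 0, 0]},
    {"claw": 1, "slide": [0, 0, -80], "delta_rot": [0, 0, 0]},
    {"claw": 1, "slide": [0, 0, -80], "delta_rot": [0, 0, 0]}
  ]
}}

```text
time: 28.7
position: [0.6354, -0.1574, 0.1842]
tool_rot: [2.247, 2.19, 0.006]
ft_force: [-0.0, -0.4, -0.9]
grip_width: 0.998
grip_force: 0.0
```

```bash
python3 go.py 431.4 76.2 58 -0.2
```

```text
t 28.7 pos [ 635.3762 -157.3885  184.2211] yawy -1.494325916885901 tilt [ 0.0054 -0.0001 -1.    ] w 0.9979775228697513 F [-0.0116 -0.4038 -0.8604] 0.0
slide [ 228.1879 -210.6815  125.0809] rot [ 0.0054  0.     -0.0226] q7 0.37125726143591764
```

{"fn": "send_rows", "kwargs": {
  "motion": [
    {"claw": 1, "slide": [20, -18, 0], "delta_rot": [0, 0, -0.02]},
    {"claw": 1, "slide": [44, -40, 0], "delta_rot": [0, 0, -0.02]},
    {"claw": 1, "slide": [70, -65, 0], "delta_rot": [0, 0, -0.02]},
    {"claw": 1, "slide": [98, -90, 0], "delta_rot": [0, 0, -0.02]},
    {"claw": 1, "slide": [125, -115, 0], "delta_rot": [0, 0, -0.02]}
  ]
}}

```text
time: 29.2
position: [0.5207, -0.0279, 0.1804]
tool_rot: [-2.228, -2.215, 0.001]
ft_force: [0.7, -0.2, 0.8]
grip_width: 1.0
grip_force: 0.0
```

{"fn": "send_rows", "kwargs": {
  "motion": [
    {"claw": 1, "slide": [28, -26, 0], "delta_rot": [0, 0, 0]},
    {"claw": 1, "slide": [56, -52, 0], "delta_rot": [0, 0, 0]},
    {"claw": 1, "slide": [80, -75, 0], "delta_rot": [0, 0, 0]},
    {"claw": 1, "slide": [100, -92, 0], "delta_rot": [0, 0, 0]},
    {"claw": 1, "slide": [105, -98, 0], "delta_rot": [0, 0, 0]}
  ]
}}

```text
time: 29.7
position: [0.4229, 0.0787, 0.1806]
tool_rot: [-2.223, -2.22, 0.0]
ft_force: [0.4, -0.3, 0.1]
grip_width: 1.0
grip_force: 0.0
```

{"fn": "send_rows", "kwargs": {
  "motion": [
    {"claw": 1, "slide": [0, 0, 0], "delta_rot": [0, 0, 0]},
    {"claw": 1, "slide": [0, 0, 0], "delta_rot": [0, 0, 0]},
    {"claw": 1, "slide": [0, 0, 0], "delta_rot": [0, 0, 0]}
  ]
}}

```text
time: 30.0
position: [0.4262, 0.0752, 0.1815]
tool_rot: [2.229, 2.211, 0.001]
ft_force: [-0.0, 0.1, 1.0]
grip_width: 0.998
grip_force: 0.0
```

```bash
python3 go.py 431.4 76.2 58 -0.2
```

```text
t 30.0 pos [426.1799  75.1723 181.5498] yawy -0.47902203931995474 tilt [ 0.0019 -0.0007 -1.    ] w 0.9983895964083775 F [-0.0053  0.1177  1.0366] 0.0
slide [  1.1569   4.9697 123.559 ] rot [ 0.002   0.0007 -0.0049] q7 -0.3201195827978257
```

Correct horizontally first, then descend.

{"fn": "send_rows", "kwargs": {
  "motion": [
    {"claw": 1, "slide": [1, 5, 0], "delta_rot": [0, 0, -0.005]},
    {"claw": 1, "slide": [1, 5, 20], "delta_rot": [0, 0, -0.005]},
    {"claw": 1, "slide": [1, 5, 20], "delta_rot": [0, 0, -0.005]},
    {"claw": 1, "slide": [1, 5, 20], "delta_rot": [0, 0, -0.005]}
  ]
}}

```text
time: 30.4
position: [0.4307, 0.077, 0.1617]
tool_rot: [2.222, 2.219, 0.0]
ft_force: [1.4, -0.3, 0.1]
grip_width: 1.004
grip_force: 0.0
```

```bash
python3 go.py 431.4 76.2 58 -0.2
```

```text
t 30.4 pos [430.6528  76.9623 161.6648] yawy -0.09929063304630611 tilt [ 0.0012 -0.0008 -1.    ] w 1.0039088299576315 F [ 1.3729 -0.3082  0.1464] 0.0
slide [ -0.6757   0.6269 103.6662] rot [0.0012 0.0008 0.0018] q7 -0.30089445297974143
```

{"fn": "send_rows", "kwargs": {
  "motion": [
    {"claw": 1, "slide": [-0.5, 0, 25], "delta_rot": [0, 0, 0]},
    {"claw": 1, "slide": [-0.5, 0, 55], "delta_rot": [0, 0, 0]},
    {"claw": 1, "slide": [-0.5, 0, 85], "delta_rot": [0, 0, 0]},
    {"claw": 1, "slide": [-0.5, 0, 100], "delta_rot": [0, 0, 0]},
    {"claw": 1, "slide": [-0.5, 0, 102], "delta_rot": [0, 0, 0]}
  ]
}}

```text
time: 30.9
position: [0.4298, 0.0764, 0.0586]
tool_rot: [2.222, 2.22, -0.002]
ft_force: [0.2, 0.8, -0.3]
grip_width: 1.0
grip_force: 0.0
```

{"fn": "send_rows", "kwargs": {
  "motion": [
    {"claw": 1, "slide": [0, 0, 0], "delta_rot": [0, 0, 0]},
    {"claw": 1, "slide": [0, 0, 0], "delta_rot": [0, 0, 0]}
  ]
}}

```text
time: 31.1
position: [0.432, 0.0773, 0.0611]
tool_rot: [2.221, 2.219, 0.006]
ft_force: [0.8, -0.1, 1.1]
grip_width: 1.001
grip_force: 0.0
```

{"fn": "send_rows", "kwargs": {
  "motion": [
    {"claw": -1, "slide": [0, 0, 0], "delta_rot": [0, 0, 0]},
    {"claw": -1, "slide": [0, 0, 0], "delta_rot": [0, 0, 0]},
    {"claw": -1, "slide": [0, 0, 0], "delta_rot": [0, 0, 0]},
    {"claw": -1, "slide": [0, 0, 0], "delta_rot": [0, 0, 0]},
    {"claw": -1, "slide": [0, 0, 0], "delta_rot": [0, 0, 0]}
  ]
}}

```text
time: 31.6
position: [0.4305, 0.077, 0.0598]
tool_rot: [2.222, 2.22, 0.002]
ft_force: [-0.1, -0.6, -1.1]
grip_width: 0.632
grip_force: 19.3
```

{"fn": "send_rows", "kwargs": {
  "motion": [
    {"claw": -1, "slide": [0, 0, 0], "delta_rot": [0, 0, 0]},
    {"claw": -1, "slide": [0, 0, 0], "delta_rot": [0, 0, 0]}
  ]
}}

```text
time: 31.8
position: [0.4305, 0.0769, 0.0598]
tool_rot: [2.222, 2.219, 0.002]
ft_force: [-1.6, -0.9, 2.8]
grip_width: 0.629
grip_force: 24.9
```

```bash
python3 go.py 633 -257.2 170 -1.5
```

```text
t 31.8 pos [430.5438  76.883   59.7843] yawy -0.06095910827340099 tilt [ 0.0016 -0.0001 -1.    ] w 0.6290370309900349 F [-1.6064 -0.9139  2.7573] 24.90873780756374
slide [-333.8729  202.9849 -109.8796] rot [0.0016 0.     0.0251] q7 -0.23298580669561464
```

{"fn": "send_rows", "kwargs": {
  "motion": [
    {"claw": -1, "slide": [0, 0, -10], "delta_rot": [0, 0, 0]},
    {"claw": -1, "slide": [0, 0, -35], "delta_rot": [0, 0, 0]},
    {"claw": -1, "slide": [0, 0, -65], "delta_rot": [0, 0, 0]},
    {"claw": -1, "slide": [0, 0, -95], "delta_rot": [0, 0, 0]},
    {"claw": -1, "slide": [0, 0, -120], "delta_rot": [0, 0, 0]}
  ]
}}

```text
time: 32.3
position: [0.4307, 0.0769, 0.1817]
tool_rot: [2.221, 2.219, 0.004]
ft_force: [0.7, 0.4, -2.6]
grip_width: 0.632
grip_force: 24.9
```

{"fn": "send_rows", "kwargs": {
  "motion": [
    {"claw": -1, "slide": [-15, 9, 0], "delta_rot": [0, 0, 0]},
    {"claw": -1, "slide": [-40, 24, 0], "delta_rot": [0, 0, 0]},
    {"claw": -1, "slide": [-70, 43, 0], "delta_rot": [0, 0, 0]},
    {"claw": -1, "slide": [-100, 61, 0], "delta_rot": [0, 0, 0]},
    {"claw": -1, "slide": [-130, 79, 0], "delta_rot": [0, 0, 0]}
  ]
}}

```text
time: 32.8
position: [0.5099, -0.0542, 0.1804]
tool_rot: [2.221, 2.22, 0.003]
ft_force: [-0.4, 0.5, -1.8]
grip_width: 0.632
grip_force: 24.9
```

{"fn": "send_rows", "kwargs": {
  "motion": [
    {"claw": -1, "slide": [-30, 18, 0], "delta_rot": [0, 0, 0]},
    {"claw": -1, "slide": [-60, 36, 0], "delta_rot": [0, 0, 0]},
    {"claw": -1, "slide": [-90, 54, 0], "delta_rot": [0, 0, 0]},
    {"claw": -1, "slide": [-120, 72, 0], "delta_rot": [0, 0, 0]},
    {"claw": -1, "slide": [-150, 90, 0], "delta_rot": [0, 0, 0]}
  ]
}}

```text
time: 33.3
position: [0.5999, -0.2039, 0.18]
tool_rot: [2.221, 2.221, 0.002]
ft_force: [-0.1, -0.0, -1.5]
grip_width: 0.631
grip_force: 24.9
```

{"fn": "send_rows", "kwargs": {
  "motion": [
    {"claw": -1, "slide": [-24, 15, 0], "delta_rot": [0, 0, 0.02]},
    {"claw": -1, "slide": [-44, 28, 0], "delta_rot": [0, 0, 0.025]},
    {"claw": -1, "slide": [-54, 34, 0], "delta_rot": [0, 0, 0.025]},
    {"claw": -1, "slide": [-54, 34, 0], "delta_rot": [0, 0, 0.025]},
    {"claw": -1, "slide": [-54, 34, 0], "delta_rot": [0, 0, 0.025]}
  ]
}}

```text
time: 33.8
position: [0.6328, -0.2563, 0.18]
tool_rot: [2.25, 2.193, 0.003]
ft_force: [0.4, 0.4, -2.2]
grip_width: 0.632
grip_force: 24.9
```

```bash
python3 go.py 633 -257.2 74 -1.5
```

```text
t 33.8 pos [ 632.8483 -256.3006  179.9747] yawy -1.4624575221543261 tilt [ 0.0012  0.0011 -1.    ] w 0.6321911823381726 F [ 0.4076  0.423  -2.2414] 24.90864129475085
slide [ -1.0193   0.0496 105.9737] rot [ 0.0012 -0.0012  0.0007] q7 0.5679626136630224
```

{"fn": "send_rows", "kwargs": {
  "motion": [
    {"claw": -1, "slide": [-1, 0, 25], "delta_rot": [0, 0, 0]},
    {"claw": -1, "slide": [-1, 0, 55], "delta_rot": [0, 0, 0]},
    {"claw": -1, "slide": [-1, 0, 85], "delta_rot": [0, 0, 0]},
    {"claw": -1, "slide": [-1, 0, 98], "delta_rot": [0, 0, 0]},
    {"claw": -1, "slide": [-1, 0, 102], "delta_rot": [0, 0, 0]}
  ]
}}

```text
time: 34.3
position: [0.6325, -0.2562, 0.0768]
tool_rot: [-2.247, -2.193, -0.002]
ft_force: [0.6, -0.2, -0.8]
grip_width: 0.635
grip_force: 24.9
```

{"fn": "send_rows", "kwargs": {
  "motion": [
    {"claw": -1, "slide": [0, 0, 0], "delta_rot": [0, 0, 0]},
    {"claw": -1, "slide": [0, 0, 0], "delta_rot": [0, 0, 0]},
    {"claw": -1, "slide": [0, 0, 0], "delta_rot": [0, 0, 0]}
  ]
}}

```text
time: 34.6
position: [0.6343, -0.2587, 0.0799]
tool_rot: [2.247, 2.19, 0.004]
ft_force: [0.9, 0.2, -1.7]
grip_width: 0.632
grip_force: 24.9
```

```bash
python3 go.py 633 -257.2 74 -1.5
```

```text
t 34.6 pos [ 634.3041 -258.72     79.9343] yawy -1.4854693113330302 tilt [ 0.0046 -0.0007 -1.    ] w 0.6321289322334469 F [ 0.9446  0.2312 -1.7089] 24.908648204582278
slide [ 1.4894 -1.3707  5.927 ] rot [0.0047 0.0006 0.0003] q7 0.6106490592688897
```

{"fn": "send_rows", "kwargs": {
  "motion": [
    {"claw": -1, "slide": [1.2, -1, 2], "delta_rot": [0, 0, 0]},
    {"claw": -1, "slide": [1.2, -1, 4], "delta_rot": [0, 0, 0]},
    {"claw": -1, "slide": [1.2, -1, 4], "delta_rot": [0, 0, 0]},
    {"claw": -1, "slide": [1.2, -1, 4], "delta_rot": [0, 0, 0]}
  ]
}}

```text
time: 35.0
position: [0.6323, -0.257, 0.0741]
tool_rot: [2.249, 2.191, 0.002]
ft_force: [-0.2, -0.2, -2.2]
grip_width: 0.63
grip_force: 24.9
```

{"fn": "send_rows", "kwargs": {
  "motion": [
    {"claw": -1, "slide": [0, 0, 1], "delta_rot": [0, 0, 0]},
    {"claw": -1, "slide": [0, 0, 1], "delta_rot": [0, 0, 0]}
  ]
}}

```text
time: 35.2
position: [0.6324, -0.2572, 0.0739]
tool_rot: [2.249, 2.191, 0.003]
ft_force: [-2.2, 1.0, 2.7]
grip_width: 0.631
grip_force: 24.9
```

```bash
python3 go.py 633 -257.2 74 -1.5
```

```text
t 35.2 pos [ 632.4372 -257.1509   73.8593] yawy -1.4946801107445606 tilt [ 0.0023  0.0002 -1.    ] w 0.6306879029936266 F [-2.2153  1.0481  2.683 ] 24.909443385040504
slide [-0.0344  0.5642 -0.1394] rot [ 0.0023 -0.0003  0.0001] q7 0.6116890108417674
```

{"fn": "send_rows", "kwargs": {
  "motion": [
    {"claw": 1, "slide": [0, 0, 0], "delta_rot": [0, 0, 0]},
    {"claw": 1, "slide": [0, 0, 0], "delta_rot": [0, 0, 0]},
    {"claw": 1, "slide": [0, 0, 0], "delta_rot": [0, 0, 0]},
    {"claw": 1, "slide": [0, 0, -15], "delta_rot": [0, 0, 0]},
    {"claw": 1, "slide": [0, 0, -55], "delta_rot": [0, 0, 0]}
  ]
}}

```text
time: 35.7
position: [0.6301, -0.2556, 0.1256]
tool_rot: [-2.247, -2.189, 0.003]
ft_force: [0.6, -0.1, -0.1]
grip_width: 0.958
grip_force: 0.0
```

{"fn": "send_rows", "kwargs": {
  "motion": [
    {"claw": 1, "slide": [0, 0, -40], "delta_rot": [0, 0, 0]},
    {"claw": 1, "slide": [0, 0, -80], "delta_rot": [0, 0, 0]},
    {"claw": 1, "slide": [0, 0, -110], "delta_rot": [0, 0, 0]},
    {"claw": 1, "slide": [0, -40, -110], "delta_rot": [0, 0, 0]},
    {"claw": 1, "slide": [-30, -75, -110], "delta_rot": [0, 0, 0]}
  ]
}}

```text
time: 36.2
position: [0.5582, -0.2814, 0.2399]
tool_rot: [2.24, 2.199, 0.007]
ft_force: [0.3, -1.0, 0.4]
grip_width: 0.998
grip_force: 0.0
```

{"fn": "send_rows", "kwargs": {
  "motion": [
    {"claw": 1, "slide": [-30, -35, 0], "delta_rot": [0, 0, 0]},
    {"claw": 1, "slide": [-60, -70, 0], "delta_rot": [0, 0, 0]},
    {"claw": 1, "slide": [-90, -105, 0], "delta_rot": [0, 0, 0]},
    {"claw": 1, "slide": [-100, -110, 0], "delta_rot": [0, 0, 0]},
    {"claw": 1, "slide": [-100, -110, 0], "delta_rot": [0, 0, 0]}
  ]
}}

```text
time: 36.7
position: [0.4419, -0.3847, 0.2393]
tool_rot: [2.254, 2.184, 0.004]
ft_force: [0.4, 0.2, 0.1]
grip_width: 0.996
grip_force: 0.0
```

```bash
python3 -c "
from h import *
a=grab('top','top9')['color'];b=grab('scene','scene9')['color']
r=lambda i,x,y,w,h,s:cv2.resize(i[y:y+h,x:x+w],None,fx=s,fy=s,interpolation=cv2.INTER_CUBIC)
cv2.imwrite('pics/c10.png',r(a,270,118,200,120,4))
cv2.imwrite('pics/c11.png',r(b,125,150,200,145,4))"
```

```text
(no output)
```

View pics/c10.png

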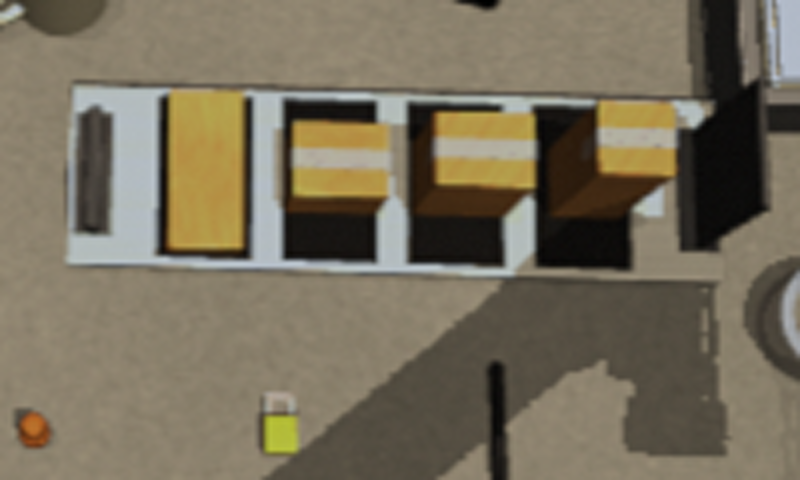

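View pics/c11.png

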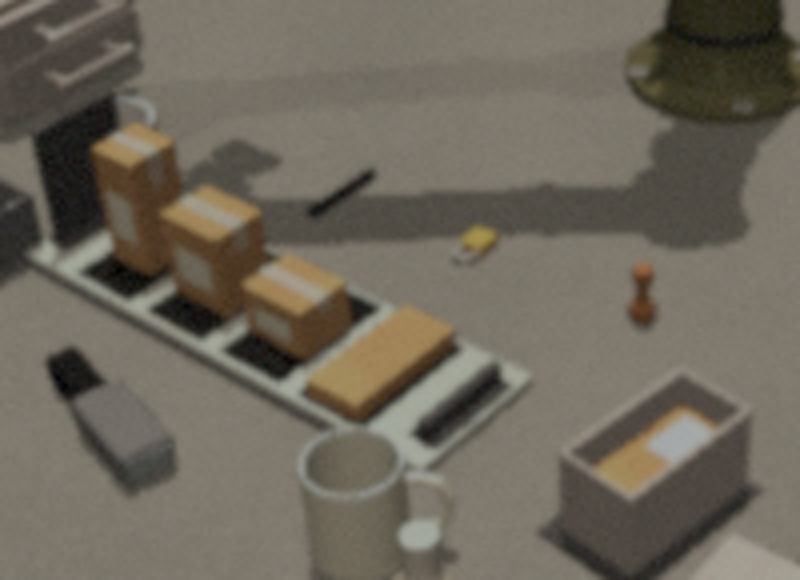

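All four stand upright in order on their marks. In the top crop the packet is at (206,170), low at (340,160), middle at (485,150) and tall at (637,139). The remaining packets lie level in the chute. Now checking the centres in numbers.

```bash
python3 - <<'E'
from h import *
T=load('top9'); t=lambda p:(270+(p[0]+.5)/4-.5,118+(p[1]+.5)/4-.5)
M={'a':(640.6,42.9),'b':(637.9,-57.4),'c':(635.4,-157.3),'d':(633,-257.2)}
for n,m,z,c in [('packet','a',34,[(168,91),(244,92),(245,249),(167,247)]),('low','b',66,[(293,121),(388,124),(388,198),(292,195)]),('mid','c',102,[(437,111),(536,114),(535,189),(433,185)]),('tall','d',139,[(599,101),(677,104),(675,177),(598,173)])]:
    Q=np.array([onz(T,*t(p),z/1e3) for p in c])*1e3; e=Q[1]-Q[0]+Q[2]-Q[3]
    print(n,Q.mean(0),'off',Q.mean(0)[:2]-M[m],'yaw',np.degrees(np.arctan2(e[0],-e[1])))
s=ctrl.get_state();print(s['time'],np.abs(s['qd']).max())
E
```

```text
packet [640.6007  43.7721  34.    ] off [0.0007 0.8721] yaw -0.8244469210453352
low [639.6074 -56.7777  66.    ] off [1.7074 0.6223] yaw -1.5681757660866085
mid [ 636.9578 -158.5657  102.    ] off [ 1.5578 -1.2657] yaw -1.80067784749233
tall [ 634.4097 -258.1088  139.    ] off [ 1.4097 -0.9088] yaw -2.460692742347718
36.8 0.024424669931586516
```

All within 2 mm of the mark centres, square, and at rest. Handing in.

```bash
python3 -c "
from bench import ctrl
print(ctrl.close_job())"
```

```text
the job is handed in; nothing more can be done
None
```

The job is handed in at about 37 s, result not shown: tall, middle and low cartons and the packet stand on marks d, c, b and a, each within about 2 mm of centre, and the top packet is still level in the chute.

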